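# Start up the bench transformer and set it to 40

## Task

Start up the variable transformer properly: with a fingertip, push its dial back to zero, then press its rocker switch on, then push the dial up until its index mark lines up with the 40 line of the scale, without running past it. Push gently, do not grip the dial, and leave everything lying about where it is.

Things in the scene. Friction and masses are not known exactly. Their poses are not given: they have to be found in the camera images.
- transformer: Variable transformer: grey case, 240 mm deep (x), 220 wide (y), aluminium top panel 140 mm above the bench; fixed. Origin: centre of its underside; x from front (robot side) to back, y to its left, z up. On the panel: rocker front left, fittings up to 16 mm high along the front, white scale plate (156 mm across, 3 thick) with the dial, lamp holder back right.
- dial_axis (a point): Point on the dial's upright axis, at the scale plate's upper face (143 mm above the bench). Scale 0 to 100 clockwise from above over 300 degrees: eleven long lines for the tens, 30 degrees apart, short lines for the fives; the band outside them swells from 0 to 100. The gap in the scale faces the front. From above, zero lies +150 degrees (anticlockwise) from the case's x axis, 40 at +30.
- line_0 (a point): Inner end of the zero line (first long line, front left), on the scale plate, 53 mm from the axis.
- line_40 (a point): Inner end of the 40 line (fourth long line clockwise after zero), on the scale plate, 53 mm from the axis.
- dial (a joint): Dial angle in rad from the zero line, growing clockwise seen from above: 0 at zero (end stop), 2.094 at 40, 5.236 at 100. One unit of the scale is 0.0524 rad. The dial stays where it is left and turns against a steady drag of about 0.1 N m (some 3 N of push at 35 mm from the axis).
- nose (a point): Tip of the dial's pointed nose, 46 mm from the axis, 32 mm above the scale plate. The dial is a black bar 16 mm wide, from a blunt tail 36 mm behind the axis to this nose, 8.5 to 32 mm above the plate, on a round aluminium skirt of 33 mm radius (top 8.5 mm above the plate); hub of 17 mm radius, bar high. The index mark is the white line along the nose. The bar's flat sides are pushed; beside them it is free.
- rocker (a joint): Tilt of the rocker switch in rad: 0 is off (far half raised), 0.4 is on (far half pressed level). It stays where it is left; pressing it takes about 3 N.
- rocker_far (a point): Middle of the upper face of the rocker's raised far half (away from the robot): press it straight down to switch on. The black rocker is 40 mm long (case's x), 22 wide. This point lies 13 mm from the pivot, sinks 5 mm from off to on and ends 144.5 mm above the bench, 1.5 mm proud of the frame round it.
- lampholder: Black lamp holder standing on the panel's back right corner, 42 mm across, 46 high, about 107 mm from the dial's axis; loose, to be left alone. Origin: centre of its underside.
- screwdriver: Screwdriver with black handle, 200 mm long, 26 thick, lying right of the transformer; leave alone. Origin: under its middle.
- pliers: Pliers with grey handles, 165 mm long, 50 wide, lying left of the transformer; leave alone. Origin: under their middle.
- spool: Reel of solder, 52 mm across, 40 high, standing in front of the transformer; leave alone. Origin: centre of its underside.
- fluxjar: Amber glass jar with black lid, 48 mm across, 50 high, behind the transformer; leave alone. Origin: centre of its underside.
- wrench: Steel wrench, 190 mm long, 8 thick, lying on the right of the bench; leave alone. Origin: under its middle.
- offcut: Wood offcut, 110 x 45 x 22 mm, lying front left; leave alone. Origin: centre of its underside.

How it is judged (in metres and radians):
On the way, in this order (a step that is already met when the one before it is completed fails the run):
1. the dial is turned back to zero, with the switch still off (value of joint dial below 0.1 rad and value of joint rocker below 0.2 rad), for 0.1 s.
2. the rocker is pressed on while the dial stands at zero (value of joint rocker above 0.3 rad and value of joint dial below 0.15 rad), for 0.1 s.
At the end, for the whole second after the job is handed in: The dial rests with its index mark within 0.08 rad (1.5 units of the scale) of the 40 line and the rocker is on (value of joint dial between 2.014 and 2.174 rad and value of joint rocker above 0.3 rad and velocity of joint dial between -0.02 and 0.02 rad/s); the robot touches nothing.
It fails at once if the dial was run more than 0.15 rad (3 units) past the 40 line with the switch on (value of joint rocker above 0.2 rad and value of joint dial above 2.244 rad).
It fails at once if the dial or another part of the transformer was gripped or forced (more than 32 N) (contact force between the fingers and transformer above 32 N).
It fails at once if something lying about was moved by more than 15 mm (distance of any of lampholder, screwdriver, pliers, spool, fluxjar, wrench, offcut from where it was at the start of the episode above 0.015 m).
It also fails if it takes over 54 s, if anything falls off the work surface, if the arm or the gripper's body presses on something with over 40 N, if the wrist force passes 120 N, or if a joint passes its speed limit or range.

## Robot

A 7-joint arm with a two-finger parallel gripper is mounted at the origin on the work surface. World frame = base frame: x ahead of the robot, y to its left, z up, the work surface at z = 0. Lengths are in m, angles in degrees, forces in N, time in s.
With the tool pointing down it reaches from about 0.425 to 0.875 m from the base axis. Payload 4.7 kg.
Tool frame: the origin (TCP) lies between the finger pads; the fingertips stand 25 mm ahead of it and the grasp point (between the pads) lies 6 mm ahead of it (env.tip_reach is the distance from the TCP to the fingertips, in m); z points along the fingers, y is the direction in which the jaws open and shut (so a half turn about z gives the same grasp; the last joint's range is limited). The gripper opens to 87 mm and grips with 3 to 60 N. Pads are 19 mm wide; open, the fingers measure 117 mm over their backs; the gripper's body (75 mm by 190 mm) begins 51 mm behind the grasp point.
Start: joints at [-75.052, 18.392, -4.016, 83.108, 1.295, 78.541, -3.26], TCP at [0.159, 0.63, 0.248] pointing down, gripper open.
Joint ranges: [-163.93, 163.93], [-17.29, 119.83], [-79.2, 71.16], [3.27, 140.29], [-89.18, 269.18], [5.43, 117.66], [-154.24, 154.24]. Speed limits (degrees/s): [147.25, 147.25, 180, 180, 180, 180, 180].

## Interface

Orientations are given as [roll, pitch, yaw] about the fixed x, y, z axes, in that order (R = Rz(yaw) Ry(pitch) Rx(roll)).
In Python, from cell import env, viewer, job gives the robot as it stands.
- The arm moves only by the tool move_arm, never from a script. Its argument "steps" is a list of rows, each a list of 7 numbers: the finger opening in cm, from 0 to 8.7, then the shift along the tool's x, y, z in cm, then the turn, a rotation vector about the tool's x, y, z in rad. In form: [[fingers, tx, ty, tz, wx, wy, wz], ...]. A call has 1 to 5 rows; each row shifts and turns the commanded pose from where the row before left it, along the tool's axes as they then stand; what a row does not reach is not made up. A row lasts 1/12 s, in which the tool goes at most 41.7 mm and 7.16 degrees, less where a joint would pass 70% of its speed; a pose out of reach is approached as far as the arm can. A call is refused whole if a number of a shift passes 4.17 or a number of a turn 0.125, either way. A call with a gripper value outside its range is refused whole. The fingers move at their own pace and stop on an object; "force" is the grip in N (left out, the last holds). Time passes only in rows, so rows that do not move let the fingers close. It gives the time, the measured TCP pose, the force and the opening at its end, in the units of the state.
- env.get_obs(): the state, without advancing time (a new reading comes with each control period).
- viewer.read_camera(name): name is "scene" or "top"; returns a dict with "img" (384x512x3 uint8, red, green, blue), "vfov" (degrees; the focal length in pixels is half the picture's height over the tangent of half this angle, whatever the lens; pixels are square), "cx", "cy" (the principal point, pixels), "extrinsics" (4x4, takes a point from world to camera coordinates). Camera axes: x right, y down, z forward; pixel columns grow to the right and rows downward; lengths in m; the calibration is good to about 2 mm. A picture is of the moment at which its call begins. There is no depth.
- job.sign_off(): hands the job in, once; it reports no verdict.
The state is a dict: "time_s": time; "qpos": joint angles; "joint_velocities": joint speeds; "effort": joint torques, N m; "tool_pos": TCP position; "tool_rot": TCP orientation; "force": force on the tool from outside, world axes, zero at the start; "wrist_torque": the same for the moment, N m; "grip_width": finger opening in m.
Only numpy, scipy, OpenCV 4.12 (cv2) and the standard library are available. Lean on these libraries where they do the work, as an engineer would, in place of code of your own. Each camera call takes 0.05 s, during which the arm holds its last target.

## Working session

There is one attempt and no reset: what is moved stays moved. The work goes in short steps, Python scripts to look and compute and a tool call to move; the robot and the scene stay as the last step left them, time stands still between calls to the robot, and variables do not carry over. Pictures are saved under pics/ and viewed, and the job is handed in when it is done.

Besides the shell and the picture viewer there is one more tool, called after "Emit:" by a JSON object that holds its "api" and its "payload", one argument or row to a line. move_arm: Moves the arm, as the interface text tells. Its arguments: {"type":"object","properties":{"steps":{"type":"array"},"force":{"type":"number"}},"required":["steps"]}

```bash
ls; mkdir -p pics; python3 - <<'E'
from cell import env, viewer, job
import cv2,numpy as np
o=env.get_obs()
for k in o: print(k,np.round(o[k],4))
print(env.tip_reach)
for n in("scene","top"):
    c=viewer.read_camera(n); cv2.imwrite(f"pics/{n}0.png",c["img"][:,:,::-1]); print(n,c["vfov"],c["cx"],c["cy"],np.round(c["extrinsics"],4).tolist())
E
```

```text
pics
time_s 0.0
qpos [-75.053   18.4389  -4.0149  83.1765   1.2976  78.5401  -3.2601]
joint_velocities [-0.0596 -0.026  -0.0496  0.1212 -0.0079 -0.0969  0.0231]
effort [ 2.00000e-04 -4.91286e+01 -4.04100e-01 -3.12534e+01 -6.40000e-02
  4.39000e-02  2.00000e-04]
tool_pos [0.1587 0.6298 0.2464]
tool_rot [-1.798899e+02  8.600000e-03  1.658626e+02]
force [ 1.0922  0.3945 -0.3925]
wrist_torque [0.023  0.0387 0.0087]
grip_width 0.0866
0.025
scene 52.113714839487876 258.39802194114156 192.26426759070043 [[-0.2917, 0.9565, -0.0059, 0.1332], [0.5997, 0.1781, -0.7802, -0.2045], [-0.7452, -0.2311, -0.6256, 1.6312], [0.0, 0.0, 0.0, 1.0]]
top 45.0777149957175 262.54579019542575 186.99154516119603 [[0.0061, -1.0, 0.0068, -0.0211], [-0.9904, -0.007, -0.1383, 0.5365], [0.1384, -0.0059, -0.9904, 1.3226], [0.0, 0.0, 0.0, 1.0]]
```

View pics/scene0.png

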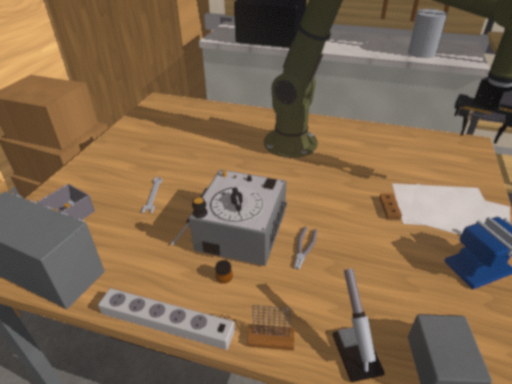

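View pics/top0.png

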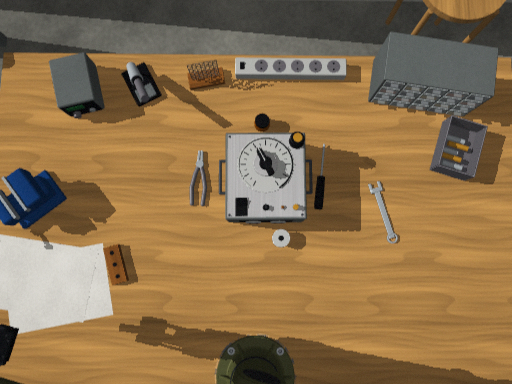

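The top view shows the transformer at about (265,176), with the dial near (265,163) and the rocker near (241,206). The lamp holder is at (297,140), the spool at (281,238) and the pliers at (199,180). I'll zoom in for measuring.

```bash
python3 - <<'E'
import cv2
a=cv2.imread('pics/top0.png')[120:250,180:340]; cv2.imwrite('pics/topz.png',cv2.resize(a,None,fx=5,fy=5,interpolation=cv2.INTER_CUBIC)[:600])
a=cv2.imread('pics/scene0.png')[160:270,180:300]; cv2.imwrite('pics/scz.png',cv2.resize(a,None,fx=5,fy=5,interpolation=cv2.INTER_CUBIC))
E
```

```text
(no output)
```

View pics/topz.png

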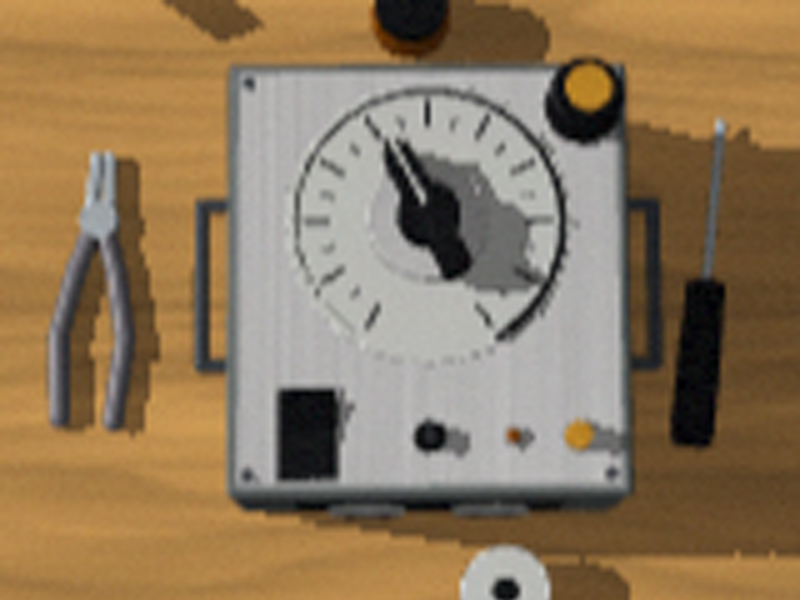

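View pics/scz.png

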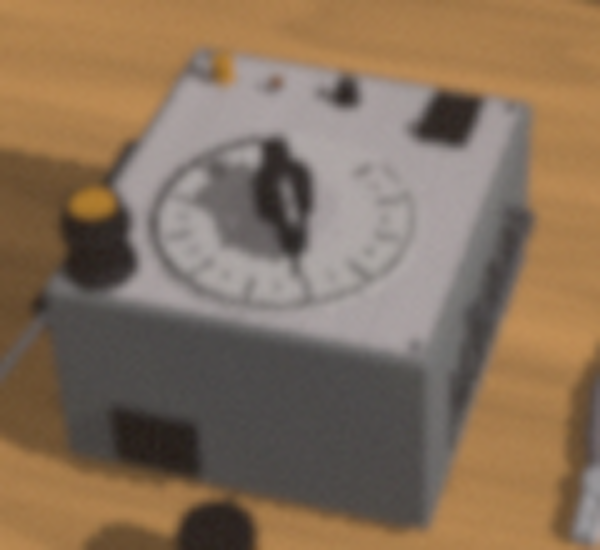

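```bash
cat > h.py <<'E'
import numpy as np,cv2
from cell import env,viewer,job
def cam(n):
    c=viewer.read_camera(n); c["f"]=192/np.tan(np.radians(c["vfov"]/2)); return c
def ray(c,u,v):
    E=np.array(c["extrinsics"]);R=E[:3,:3];t=E[:3,3]
    uv=np.stack([(np.asarray(u,float)-c["cx"])/c["f"],(np.asarray(v,float)-c["cy"])/c["f"],np.ones_like(np.asarray(u,float))],-1)
    return -R.T@t, uv@R
def onplane(c,u,v,z):
    o,d=ray(c,u,v); s=(z-o[2])/d[...,2]; return o+s[...,None]*d
def proj(c,P):
    E=np.array(c["extrinsics"]);q=np.asarray(P)@E[:3,:3].T+E[:3,3]
    return np.stack([q[...,0]/q[...,2]*c["f"]+c["cx"],q[...,1]/q[...,2]*c["f"]+c["cy"]],-1)
E
python3 - <<'E'
from h import *
c=cam("top"); im=c["img"]; hsv=cv2.cvtColor(im,cv2.COLOR_RGB2HSV)
m=((hsv[...,1]<40)&(hsv[...,2]>110)).astype(np.uint8)
m[:125]=0;m[232:]=0;m[:,:215]=0;m[:,318:]=0
m=cv2.morphologyEx(m,cv2.MORPH_OPEN,np.ones((3,3)))
cs,_=cv2.findContours(m,cv2.RETR_EXTERNAL,cv2.CHAIN_APPROX_NONE)
k=max(cs,key=cv2.contourArea); print(cv2.contourArea(k),cv2.boundingRect(k))
P=onplane(c,k[:,0,0],k[:,0,1],0.14)[:,:2].astype(np.float32)
r=cv2.minAreaRect(P); print(r,cv2.boxPoints(r))
# dark pixels on plate
g=cv2.cvtColor(im,cv2.COLOR_RGB2GRAY)
big=cv2.resize(g[120:220,220:310],None,fx=4,fy=4,interpolation=cv2.INTER_CUBIC)
np.set_printoptions(linewidth=250)
th=(big<120).astype(np.uint8)
n,l,st,ce=cv2.connectedComponentsWithStats(th)
for i in range(1,n):
    if st[i,4]>15:
        u=(ce[i,0]-1.5)/4+220; v=(ce[i,1]-1.5)/4+120
        print(st[i],np.round([u,v],2),np.round(onplane(c,u,v,.143),4))
E
```

```text
5777.5 (226, 134, 79, 84)
((0.5552978515625, -0.02270486205816269), (0.22932441532611847, 0.21313852071762085), 0.45241910219192505) [[ 0.43979773  0.08295569]
 [ 0.44148073 -0.13017617]
 [ 0.67079794 -0.12836541]
 [ 0.66911495  0.08476645]]
[   0    0   51   35 1290] [224.97 123.55] [0.6979 0.0879 0.143 ]
[    0     0   360   400 25232] [276.64 162.  ] [ 0.591 -0.055  0.143]
[35 62  9 10 68] [229.42 136.15] [0.6623 0.075  0.143 ]
[  147    70   147   203 10827] [274.21 163.62] [ 0.5864 -0.0484  0.143 ]
[147  75  11   5  42] [257.61 138.86] [ 0.6553 -0.0025  0.143 ]
[134  79  11   5  43] [254.41 139.9 ] [0.6523 0.0062 0.143 ]
[179  79   6  22  96] [265.05 142.05] [ 0.6465 -0.023   0.143 ]
[ 96  84  37  33 182] [247.82 144.41] [0.6395 0.0242 0.143 ]
[132  93  12  18  85] [254.05 145.1 ] [0.6377 0.0071 0.143 ]
[221  92  11  19  87] [276.11 144.81] [ 0.639  -0.0534  0.143 ]
[239 116   4   5  17] [279.77 149.14] [ 0.6269 -0.0635  0.143 ]
[ 84 118  11  21  73] [241.6  151.96] [0.6183 0.041  0.143 ]
[ 97 128  17  12  64] [245.91 153.02] [0.6154 0.0292 0.143 ]
[250 128  17  10  61] [284.41 152.8 ] [ 0.6168 -0.0762  0.143 ]
[ 80 142   4   8  21] [239.91 156.07] [0.6068 0.0455 0.143 ]
[ 76 153   4  36 115] [239.  161.8] [0.5908 0.0477 0.143 ]
[ 80 204   4   8  24] [239.95 171.49] [0.564  0.0448 0.143 ]
[ 99 215  15  11  65] [246.11 174.69] [0.5553 0.028  0.143 ]
[133 244  11  18  85] [254.13 182.74] [0.5333 0.006  0.143 ]
[221 244  12  17  72] [276.45 182.69] [ 0.5339 -0.0546  0.143 ]
[  61  310   62   76 3976] [241.39 206.29] [0.469  0.0397 0.143 ]
[171 335  44  29 863] [267.32 207.22] [ 0.4669 -0.0301  0.143 ]
[247 343  20  16 210] [283.54 207.04] [ 0.4677 -0.0738  0.143 ]
[ 33 375  10  11  78] [229.05 214.69] [0.4461 0.0726 0.143 ]
[325 374  10  10  69] [301.92 214.19] [ 0.4488 -0.1232  0.143 ]
```

```bash
python3 - <<'E'
from h import *
c=cam("top"); s=cam("scene")
L={150:(.5333,.006),120:(.5553,.028),60:(.6154,.0292),30:(.6377,.0071),0:(.6465,-.023),-30:(.639,-.0534),-60:(.6168,-.0762),-150:(.5339,-.0546)}
a=np.radians(list(L)); P=np.array(list(L.values())); A=[];b=[]
for t,p in zip(a,P): A+=[[1,0,np.cos(t),-np.sin(t)],[0,1,np.sin(t),np.cos(t)]]; b+=list(p)
x,_,_,_=np.linalg.lstsq(np.array(A),np.array(b),rcond=None); print("axis",x[:2],"r",np.hypot(x[2],x[3]),"yaw",np.degrees(np.arctan2(x[3],x[2])), "res mm",np.abs(np.array(A)@x-b).max()*1e3)
ax=x[:2]; yaw=np.arctan2(x[3],x[2])
for n,z in (("nose",(388,140)),("tail",(457,274)),("markout",(395,141)),("markin",(421,190))):
    u,v=z[0]/5+180-.4,z[1]/5+120-.4
    p=onplane(c,u,v,.175)[:2]-ax; ph=np.degrees(np.arctan2(p[1],p[0])-yaw); print(n,np.round(p,4),np.hypot(*p),ph, "theta",np.radians(150-ph))
# project predictions
def W(r,d,z): 
    t=np.radians(d)+yaw; return [ax[0]+r*np.cos(t),ax[1]+r*np.sin(t),z]
im=cv2.resize(s["img"][160:270,180:300],None,fx=5,fy=5,interpolation=cv2.INTER_CUBIC)
def dot(P,col):
    q=(proj(s,P)-[180,160]+.5)*5; cv2.circle(im,tuple(int(k) for k in q),3,col,-1)
for d in range(-150,151,30): dot(W(.053,d,.143),(255,0,0)); dot(W(.068,d,.143),(255,0,0))
for d in (150,30): dot(W(.046,d,.175),(0,255,0))
dot(W(.0,0,.175),(0,255,255))
dot([.480,.0395,.1495],(255,255,0))
cv2.imwrite("pics/scz2.png",im[:,:,::-1])
for n,uv,z in(("lamp",(588/5+180,86/5+120),.186),("rock",(307/5+180-.4,434/5+120-.4),.143)): print(n,onplane(c,*uv,z))
E
```

```text
axis [ 0.58597112 -0.02380213] r 0.06051910985169769 yaw 0.700540022332047 res mm 0.3606636845068373
nose [0.0375 0.022 ] 0.04349161177270748 29.69332060047086 theta 2.099747667663018
tail [-0.0348 -0.0151] 0.037905071333707324 -157.19765408638372 theta 5.36161051821001
markout [0.037  0.0183] 0.04125889237275546 25.56997744948856 theta 2.171713581837217
markin [0.0104 0.0042] 0.011261834271009656 21.312976524834156 theta 2.2460122642328795
lamp [ 0.65003743 -0.10895839  0.186     ]
rock [0.46866879 0.04076652 0.143     ]
```

View pics/scz2.png

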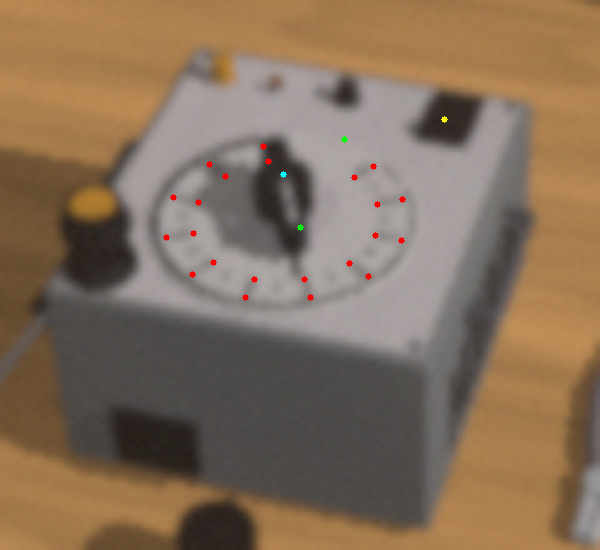

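```bash
cat >> h.py <<'E'
from scipy.spatial.transform import Rotation as Ro
AX=np.array([.5860,-.0238]); YAW=np.radians(.7)
def plan(pos,yaw,n,start=None):
    o=env.get_obs(); p=np.array(o["tool_pos"]) ; R=Ro.from_euler("xyz",o["tool_rot"],degrees=True)
    if start is not None: p,R=np.array(start[0]),Ro.from_euler("xyz",[180,0,start[1]],degrees=True)
    T=Ro.from_euler("xyz",[180,0,yaw],degrees=True)
    rv=(R.inv()*T).as_rotvec(); 
    for i in range(n):
        q=np.round(R.inv().apply((np.array(pos)-p)/(n-i))*100,2)
        w=np.round((R.inv()*T).as_rotvec()/(n-i),3)
        print([0,*q.tolist(),*w.tolist()],end=",\n" if i%5<4 else "\n\n")
        p=p+R.apply(q/100); R=R*Ro.from_rotvec(w)
    print("end",np.round(p,4),np.round(R.as_euler("xyz",degrees=True),2))
def pol(phi,rho,tau):  # phi world deg; tau clockwise
    f=np.radians(phi); return AX+rho*np.array([np.cos(f),np.sin(f)])+tau*np.array([np.sin(f),-np.cos(f)])
E
python3 - <<'E'
from h import *
p=pol(26,.033,.034); print(p)
plan([*p,.26],26,25)
E
```

```text
[ 0.63056482 -0.03989275]
[0, -2.48, -2.14, -0.05, -0.0, 0.0, 0.098],
[0, -2.68, -1.88, -0.05, -0.0, 0.0, 0.098],
[0, -2.85, -1.61, -0.05, -0.0, 0.0, 0.098],
[0, -3.0, -1.33, -0.05, -0.0, 0.0, 0.098],
[0, -3.11, -1.03, -0.05, -0.0, 0.0, 0.098]

[0, -3.2, -0.72, -0.05, -0.0, 0.0, 0.098],
[0, -3.25, -0.4, -0.05, 0.0, 0.0, 0.098],
[0, -3.28, -0.08, -0.05, 0.0, 0.0, 0.098],
[0, -3.27, 0.24, -0.05, 0.0, 0.0, 0.097],
[0, -3.23, 0.56, -0.05, 0.0, 0.0, 0.098]

[0, -3.16, 0.87, -0.05, 0.0, 0.0, 0.097],
[0, -3.06, 1.17, -0.05, 0.0, 0.0, 0.098],
[0, -2.93, 1.47, -0.05, 0.0, 0.0, 0.097],
[0, -2.78, 1.74, -0.05, 0.0, 0.0, 0.098],
[0, -2.59, 2.01, -0.05, 0.0, 0.0, 0.097]

[0, -2.39, 2.25, -0.05, 0.0, 0.0, 0.098],
[0, -2.15, 2.47, -0.05, 0.0, 0.0, 0.097],
[0, -1.91, 2.67, -0.05, 0.0, 0.0, 0.098],
[0, -1.63, 2.84, -0.05, 0.0, 0.0, 0.097],
[0, -1.35, 2.99, -0.05, 0.0, 0.0, 0.098]

[0, -1.05, 3.1, -0.05, 0.0, 0.0, 0.097],
[0, -0.75, 3.19, -0.05, 0.0, 0.0, 0.098],
[0, -0.43, 3.25, -0.05, 0.0, 0.0, 0.097],
[0, -0.12, 3.28, -0.05, 0.0, 0.0, 0.098],
[0, 0.2, 3.27, -0.04, 0.001, 0.001, 0.097]

end [ 0.6306 -0.0399  0.26  ] [-1.7998e+02 -2.0000e-02  2.6000e+01]
```

Emit:
{"api": "move_arm", "payload": {
  "steps": [
    [0,-2.5,-2.1,-0.05,0,0,0.098],
    [0,-2.7,-1.9,-0.05,0,0,0.098],
    [0,-2.9,-1.6,-0.05,0,0,0.098],
    [0,-3.0,-1.3,-0.05,0,0,0.098],
    [0,-3.1,-1.0,-0.05,0,0,0.098]
  ]
}}

```text
time_s: 0.67
tool_pos: [0.2549, 0.4954, 0.25]
tool_rot: [-180.0, -0.0, 137.5]
force: [0.0, -0.0, 1.0]
grip_width: 0.0611
```

Emit:
{"api": "move_arm", "payload": {
  "steps": [
    [0,-3.2,-0.7,-0.05,0,0,0.098],
    [0,-3.3,-0.4,-0.05,0,0,0.098],
    [0,-3.3,-0.1,-0.05,0,0,0.098],
    [0,-3.3,0.2,-0.05,0,0,0.098],
    [0,-3.2,0.6,-0.05,0,0,0.098]
  ]
}}

```text
time_s: 1.08
tool_pos: [0.3497, 0.3607, 0.2527]
tool_rot: [180.0, -0.0, 109.4]
force: [0.2, 0.5, -0.0]
grip_width: 0.0282
```

Emit:
{"api": "move_arm", "payload": {
  "steps": [
    [0,-3.2,0.9,-0.05,0,0,0.098],
    [0,-3.1,1.2,-0.05,0,0,0.098],
    [0,-2.9,1.5,-0.05,0,0,0.098],
    [0,-2.8,1.7,-0.05,0,0,0.098],
    [0,-2.6,2.0,-0.05,0,0,0.098]
  ]
}}

```text
time_s: 1.5
tool_pos: [0.4443, 0.2261, 0.2553]
tool_rot: [180.0, -0.0, 81.4]
force: [0.5, 0.2, -0.4]
grip_width: 0.0016
```

```bash
python3 - <<'E'
from h import *
o=env.get_obs(); print(np.round(o["qpos"],1))
p=pol(26,.033,.034)
plan([*p,.26],26,10)
E
```

```text
[-50.7  -0.9  20.5 104.2   0.3  76.6 -38.8]
[0, -2.35, 2.24, -0.05, -0.0, -0.0, 0.097],
[0, -2.12, 2.46, -0.05, -0.0, -0.0, 0.097],
[0, -1.87, 2.65, -0.05, -0.0, -0.0, 0.097],
[0, -1.61, 2.82, -0.05, -0.0, -0.0, 0.096],
[0, -1.33, 2.96, -0.05, -0.0, -0.0, 0.097]

[0, -1.04, 3.08, -0.05, -0.0, -0.0, 0.096],
[0, -0.74, 3.16, -0.05, -0.0, -0.0, 0.097],
[0, -0.43, 3.22, -0.04, -0.0, -0.0, 0.096],
[0, -0.12, 3.24, -0.05, -0.0, -0.0, 0.097],
[0, 0.2, 3.24, -0.04, -0.0, -0.001, 0.096]

end [ 0.6305 -0.0399  0.26  ] [-1.7998e+02  3.0000e-02  2.6020e+01]
```

Emit:
{"api": "move_arm", "payload": {
  "steps": [
    [0,-2.4,2.2,-0.05,0,0,0.097],
    [0,-2.1,2.5,-0.05,0,0,0.097],
    [0,-1.9,2.6,-0.05,0,0,0.097],
    [0,-1.6,2.8,-0.05,0,0,0.097],
    [0,-1.3,3.0,-0.05,0,0,0.097]
  ]
}}

```text
time_s: 1.92
tool_pos: [0.5377, 0.0934, 0.2578]
tool_rot: [-180.0, -0.0, 53.6]
force: [0.6, -1.4, -0.1]
grip_width: 0.0005
```

Emit:
{"api": "move_arm", "payload": {
  "steps": [
    [0,-1.0,3.1,-0.05,0,0,0.097],
    [0,-0.7,3.2,-0.05,0,0,0.096],
    [0,-0.4,3.2,-0.05,0,0,0.096],
    [0,-0.1,3.2,-0.05,0,0,0.096],
    [0,0.2,3.2,-0.05,0,0,0.096]
  ]
}}

```text
time_s: 2.33
tool_pos: [0.6322, -0.0376, 0.2601]
tool_rot: [-180.0, -0.0, 26.0]
force: [0.3, -0.2, -0.0]
grip_width: 0.0003
```

```bash
python3 - <<'E'
from h import *
o=env.get_obs(); print(np.round(o["qpos"],1),o["tool_pos"],o["tool_rot"],o["force"])
p=pol(26,.033,.034); plan([*p,.184],26,4)
for n,(y,x) in (("scene",(130,160)),("top",(120,180))):
    c=cam(n); im=cv2.resize(c["img"][y:y+120,x:x+160],None,fx=5,fy=5,interpolation=cv2.INTER_CUBIC); cv2.imwrite(f"pics/{n}1.png",im[:,:,::-1])
E
```

```text
[-29.6  18.4  38.8  86.  -11.6  79.7 -54.1] [ 0.63222092 -0.03756842  0.26010139] [-1.79990042e+02 -1.76959332e-02  2.60495279e+01] [ 0.32704919 -0.22719455 -0.02876982]
[0, -0.06, 0.03, 1.9, -0.0, -0.0, 0.0],
[0, -0.06, 0.04, 1.9, -0.0, -0.0, 0.0],
[0, -0.07, 0.03, 1.91, -0.0, -0.0, 0.0],
[0, -0.06, 0.04, 1.9, -0.0, -0.0, 0.001],
end [ 0.6306 -0.0399  0.184 ] [-1.7999e+02 -2.0000e-02  2.5990e+01]
```

View pics/scene1.png

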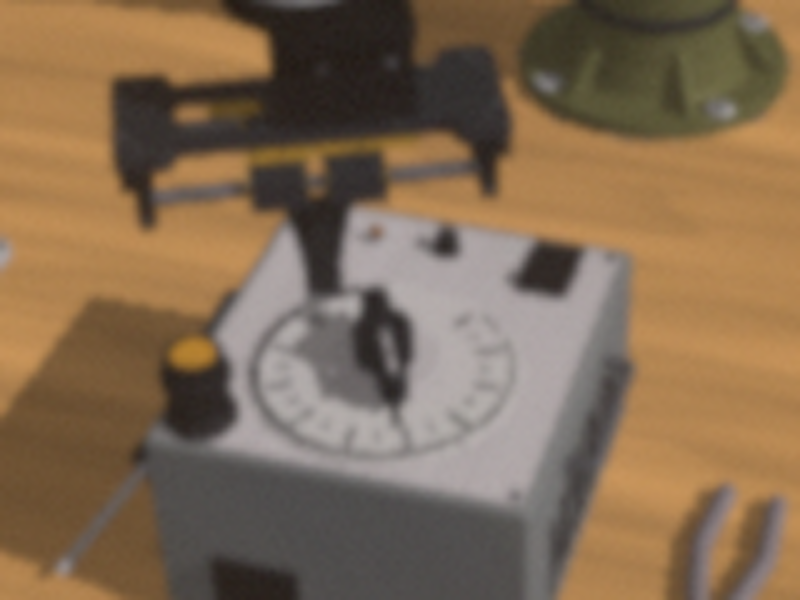

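The scene view shows the closed fingertips at (325,290), to the left of the dial bar and clear of it. The lamp holder at (195,390) is also clear. Next I descend beside the nose.

Emit:
{"api": "move_arm", "payload": {
  "steps": [
    [0,-0.06,0.03,1.9,0,0,0],
    [0,-0.06,0.04,1.9,0,0,0],
    [0,-0.06,0.03,1.9,0,0,0],
    [0,-0.06,0.03,1.9,0,0,0],
    [0,0,0,0,0,0,0]
  ]
}}

```text
time_s: 2.85
tool_pos: [0.6272, -0.0377, 0.1799]
tool_rot: [-179.8, 0.4, 26.4]
force: [-1.1, -0.2, -0.2]
grip_width: 0.0001
```

```bash
python3 - <<'E'
from h import *
o=env.get_obs(); print(np.round(o["qpos"],1),o["tool_pos"],o["tool_rot"],o["force"])
for n,(y,x) in (("scene",(130,160)),("top",(120,180))):
    c=cam(n); im=cv2.resize(c["img"][y:y+120,x:x+160],None,fx=5,fy=5,interpolation=cv2.INTER_CUBIC); cv2.imwrite(f"pics/{n}2.png",im[:,:,::-1])
E
```

```text
[-29.   21.   37.7  92.3 -13.3  71.7 -52.4] [ 0.62715357 -0.03770591  0.17988344] [-179.80540045    0.36850903   26.35552667] [-1.11203766 -0.21770063 -0.21562706]
```

View pics/scene2.png

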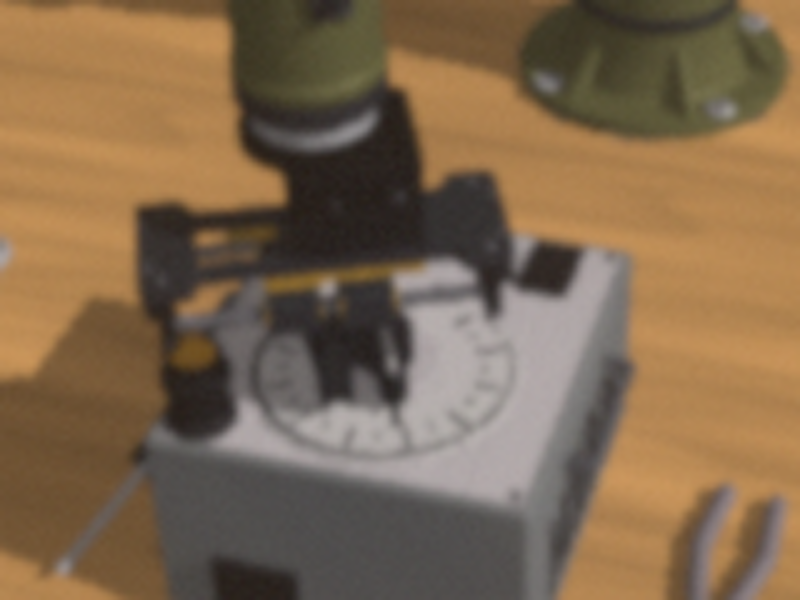

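View pics/top2.png

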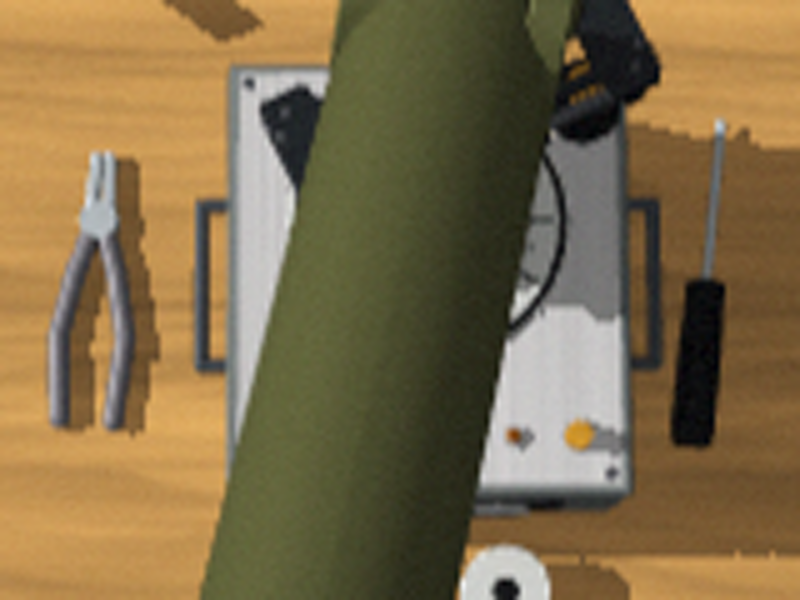

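```bash
python3 - <<'E'
from h import *
o=env.get_obs(); print(o["time_s"],np.round(o["joint_velocities"],2),o["tool_pos"],o["tool_rot"],o["force"],o["wrist_torque"])
c=cam("scene")
for z in(.18,.2,.22,.24): print(z,[(proj(c,[o["tool_pos"][0]+s*.095*.443,o["tool_pos"][1]-s*.095*.896,z])-[160,130])*5 for s in(1,-1)])
E
```

```text
2.95 [-0.09 -0.95  0.7  -2.1   0.07 -0.04 -0.11] [ 0.62950619 -0.03809284  0.18389665] [-1.79954820e+02  5.42392625e-02  2.63394641e+01] [1.18850416 1.08569268 0.87812322] [-0.08934956  0.12670989  0.00603087]
0.18 [array([151.21047922, 378.53707464]), array([502.47534704, 340.09286887])]
0.2 [array([146.8649551 , 349.72775513]), array([502.38147068, 311.46551715])]
0.22 [array([142.413001  , 320.21284174]), array([502.28534654, 282.15271118])]
0.24 [array([137.85065845, 289.96609116]), array([502.18689291, 252.12953385])]
```

Emit:
{"api": "move_arm", "payload": {
  "steps": [
    [0,0,-0.3,0,0,0,0],
    [0,0,-0.3,0,0,0,0],
    [0,0,-0.3,0,0,0,0],
    [0,0,0,0,0,0,0]
  ]
}}

```text
time_s: 3.33
tool_pos: [0.6261, -0.0294, 0.1848]
tool_rot: [-180.0, -0.1, 26.4]
force: [-0.4, 0.1, 0.5]
grip_width: 0.0005
```

```bash
python3 - <<'E'
from h import *
o=env.get_obs(); print(o["time_s"],np.round(o["joint_velocities"],2),o["tool_pos"],o["tool_rot"],o["force"],o["wrist_torque"])
for n,(y,x) in (("scene",(175,200)),):
    c=cam(n); im=cv2.resize(c["img"][y:y+60,x:x+80],None,fx=10,fy=10,interpolation=cv2.INTER_CUBIC); cv2.imwrite(f"pics/{n}3.png",im[:,:,::-1])
E
```

```text
3.3333 [ 0.36  0.55  0.29  0.08  0.06 -0.22  0.52] [ 0.62609689 -0.02941015  0.18478313] [-1.79972209e+02 -7.82802793e-02  2.63658655e+01] [-0.39741559  0.07236062  0.48788021] [-0.01964963  0.15465362 -0.01444176]
```

View pics/scene3.png

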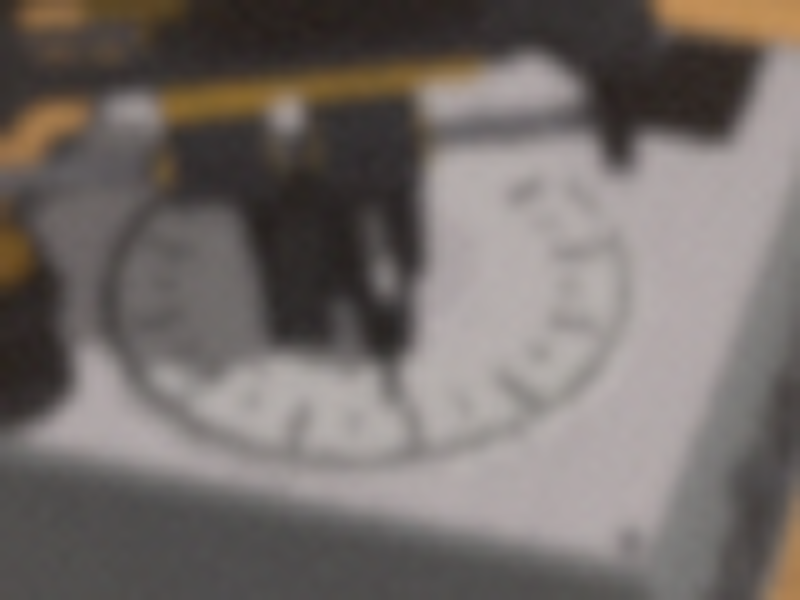

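Emit:
{"api": "move_arm", "payload": {
  "steps": [
    [0,0,-0.2,0,0,0,0],
    [0,0,-0.2,0,0,0,0],
    [0,0,0,0,0,0,0],
    [0,0.11,-0.2,0,0,0,-0.06],
    [0,0.11,-0.2,0,0,0,-0.06]
  ]
}}

```text
time_s: 3.8
tool_pos: [0.6243, -0.0228, 0.184]
tool_rot: [180.0, 0.0, 33.3]
force: [0.7, -2.4, -0.1]
grip_width: 0.0005
```

Emit:
{"api": "move_arm", "payload": {
  "steps": [
    [0,0.11,-0.2,0,0,0,-0.06],
    [0,0.11,-0.2,0,0,0,-0.06],
    [0,0.11,-0.2,0,0,0,-0.06],
    [0,0.11,-0.2,0,0,0,-0.06]
  ]
}}

```text
time_s: 4.13
tool_pos: [0.6235, -0.0151, 0.1842]
tool_rot: [179.8, 0.0, 47.0]
force: [2.6, -1.8, -1.9]
grip_width: 0.0006
```

```bash
cat >> h.py <<'E'
def st():
    o=env.get_obs(); p=np.array(o["tool_pos"]); y=np.radians(o["tool_rot"][2]); d=p[:2]-AX
    print("t",o["time_s"],"pos",np.round(p,4),"rot",np.round(o["tool_rot"],2),"rho,tau mm",np.round(1e3*np.array([d@[np.cos(y),np.sin(y)],d@[np.sin(y),-np.cos(y)]]),1),"F",np.round(o["force"],1),"q",np.round(o["qpos"],0))
def shot(n,name,y,x,h,w,f):
    c=cam(n); im=cv2.resize(c["img"][y:y+h,x:x+w],None,fx=f,fy=f,interpolation=cv2.INTER_CUBIC); cv2.imwrite(f"pics/{name}.png",im[:,:,::-1]); return c
E
python3 - <<'E'
from h import *
st(); shot("scene","s4",175,200,60,80,10)
E
```

```text
t 4.1333 pos [ 0.6235 -0.0151  0.1842] rot [1.7982e+02 1.0000e-02 4.7010e+01] rho,tau mm [32.  21.5] F [ 2.6 -1.8 -1.9] q [-29.  19.  34.  93. -11.  71. -36.]
```

View pics/s4.png

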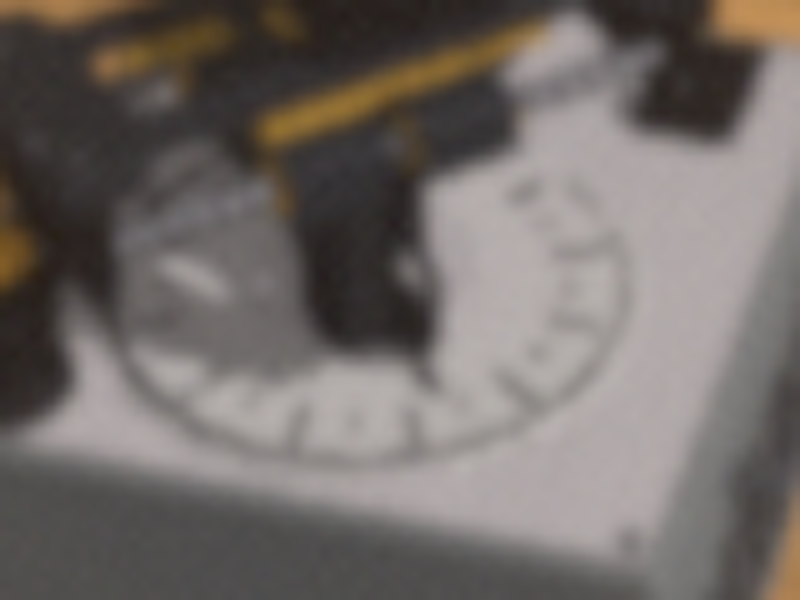

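The finger is in contact and the nose has moved to about (425,340), with roughly 3 N of push. I continue the same arc.

Emit:
{"api": "move_arm", "payload": {
  "steps": [
    [0,0.11,-0.2,0,0,0,-0.06],
    [0,0.11,-0.2,0,0,0,-0.06],
    [0,0.11,-0.2,0,0,0,-0.06],
    [0,0.11,-0.2,0,0,0,-0.06],
    [0,0.11,-0.2,0,0,0,-0.06]
  ]
}}

```text
time_s: 4.6
tool_pos: [0.6188, -0.004, 0.1842]
tool_rot: [179.9, 0.0, 64.2]
force: [3.0, -0.8, -1.9]
grip_width: 0.0004
```

Emit:
{"api": "move_arm", "payload": {
  "steps": [
    [0,0.11,-0.2,0,0,0,-0.06],
    [0,0.11,-0.2,0,0,0,-0.06],
    [0,0.11,-0.2,0,0,0,-0.06],
    [0,0.11,-0.2,0,0,0,-0.06],
    [0,0.11,-0.2,0,0,0,-0.06]
  ]
}}

```text
time_s: 5.02
tool_pos: [0.6112, 0.0048, 0.1841]
tool_rot: [179.9, 0.0, 81.4]
force: [3.5, -1.0, -2.5]
grip_width: 0.0006
```

```bash
python3 - <<'E'
from h import *
st()
E
```

```text
t 5.0167 pos [0.6112 0.0048 0.1841] rot [1.7986e+02 1.0000e-02 8.1360e+01] rho,tau mm [32.1 20.6] F [ 3.5 -1.  -2.5] q [-27.  17.  28.  95.  -8.  70.  -5.]
```

Emit:
{"api": "move_arm", "payload": {
  "steps": [
    [0,0.11,-0.2,0,0,0,-0.06],
    [0,0.11,-0.2,0,0,0,-0.06],
    [0,0.11,-0.2,0,0,0,-0.06],
    [0,0.11,-0.2,0,0,0,-0.06],
    [0,0.11,-0.2,0,0,0,-0.06]
  ]
}}

```text
time_s: 5.43
tool_pos: [0.6014, 0.0109, 0.1842]
tool_rot: [179.9, 0.0, 98.6]
force: [2.9, 1.1, -1.3]
grip_width: 0.0006
```

Emit:
{"api": "move_arm", "payload": {
  "steps": [
    [0,0.11,-0.2,0,0,0,-0.06],
    [0,0.11,-0.2,0,0,0,-0.06],
    [0,0.11,-0.2,0,0,0,-0.06],
    [0,0.11,-0.2,0,0,0,-0.06],
    [0,0.11,-0.2,0,0,0,-0.06]
  ]
}}

```text
time_s: 5.85
tool_pos: [0.5903, 0.0138, 0.1841]
tool_rot: [179.9, 0.0, 115.8]
force: [3.0, 0.5, -2.4]
grip_width: 0.0002
```

```bash
python3 - <<'E'
from h import *
st(); shot("scene","s5",175,200,60,80,10)
E
```

```text
t 5.85 pos [0.5903 0.0138 0.1841] rot [1.7987e+02 5.0000e-02 1.1576e+02] rho,tau mm [32.  20.2] F [ 3.   0.5 -2.4] q [-24.  14.  24.  98.  -6.  70.  27.]
```

View pics/s5.png

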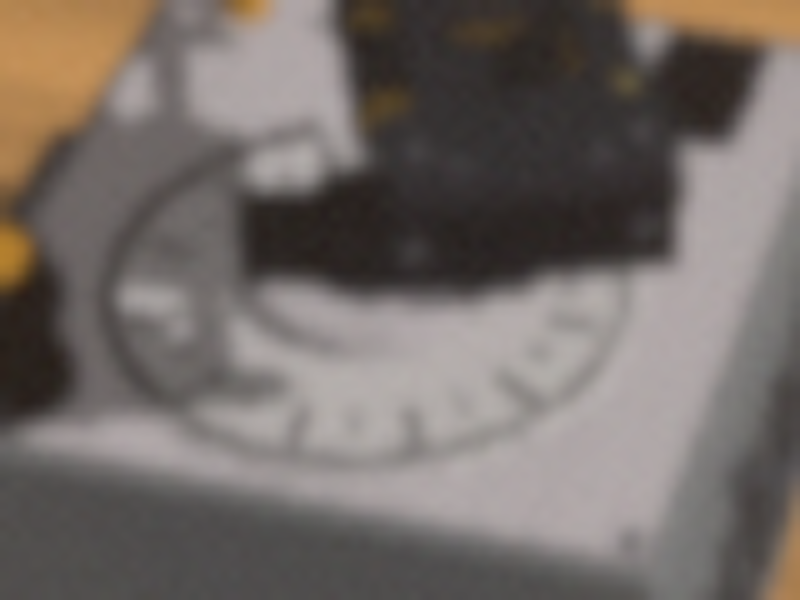

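Emit:
{"api": "move_arm", "payload": {
  "steps": [
    [0,0.11,-0.2,0,0,0,-0.06],
    [0,0.11,-0.2,0,0,0,-0.06],
    [0,0.11,-0.2,0,0,0,-0.06],
    [0,0.11,-0.2,0,0,0,-0.06],
    [0,0.11,-0.2,0,0,0,-0.06]
  ]
}}

```text
time_s: 6.32
tool_pos: [0.579, 0.0134, 0.1842]
tool_rot: [179.9, 0.1, 132.9]
force: [3.8, -0.2, -2.2]
grip_width: 0.0004
```

Emit:
{"api": "move_arm", "payload": {
  "steps": [
    [0,0.06,-0.1,0,0,0,-0.03],
    [0,0.06,-0.1,0,0,0,-0.03],
    [0,0.06,-0.1,0,0,0,-0.03],
    [0,0.06,-0.1,0,0,0,-0.03]
  ]
}}

```text
time_s: 6.65
tool_pos: [0.5745, 0.0123, 0.1843]
tool_rot: [179.9, 0.1, 139.7]
force: [2.2, 0.5, -1.4]
grip_width: 0.0005
```

```bash
python3 - <<'E'
from h import *
st(); c=shot("top","t6",120,180,120,160,5)
E
```

```text
t 6.65 pos [0.5745 0.0123 0.1843] rot [1.7988e+02 6.0000e-02 1.3969e+02] rho,tau mm [32.1 20. ] F [ 2.2  0.5 -1.4] q [-22.  12.  21. 100.  -4.  69.  50.]
```

View pics/t6.png

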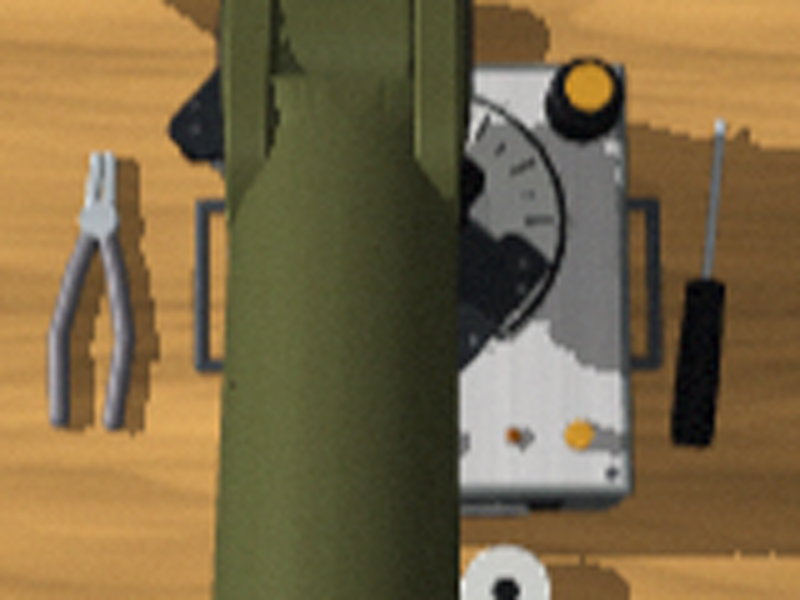

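Emit:
{"api": "move_arm", "payload": {
  "steps": [
    [0,0.06,-0.1,0,0,0,-0.03],
    [0,0.06,-0.1,0,0,0,-0.03],
    [0,0.06,-0.1,0,0,0,-0.03],
    [0,0.06,-0.1,0,0,0,-0.03],
    [0,0.06,-0.1,0,0,0,-0.03]
  ]
}}

```text
time_s: 7.12
tool_pos: [0.569, 0.0102, 0.1844]
tool_rot: [179.9, 0.1, 148.3]
force: [3.0, 1.6, -0.4]
grip_width: 0.0005
```

Emit:
{"api": "move_arm", "payload": {
  "steps": [
    [0,0.06,-0.1,0,0,0,-0.03],
    [0,0.06,-0.1,0,0,0,-0.03],
    [0,0,0,0,0,0,0]
  ]
}}

```text
time_s: 7.37
tool_pos: [0.5667, 0.0089, 0.1844]
tool_rot: [179.9, 0.1, 151.7]
force: [3.1, 2.3, -0.1]
grip_width: 0.0004
```

```bash
python3 - <<'E'
from h import *
st()
E
```

```text
t 7.3667 pos [0.5667 0.0089 0.1844] rot [1.7991e+02 5.0000e-02 1.5169e+02] rho,tau mm [32.5 19.7] F [ 3.1  2.3 -0.1] q [-21.  11.  20. 101.  -4.  69.  61.]
```

Emit:
{"api": "move_arm", "payload": {
  "steps": [
    [0,0,-0.07,0,0,0,0],
    [0,0,-0.07,0,0,0,0],
    [0,0,0,0,0,0,0]
  ]
}}

```text
time_s: 7.62
tool_pos: [0.5656, 0.0076, 0.1843]
tool_rot: [180.0, -0.0, 151.7]
force: [0.5, 2.6, 1.1]
grip_width: 0.0003
```

Emit:
{"api": "move_arm", "payload": {
  "steps": [
    [0,0,-0.07,0,0,0,0],
    [0,0,0,0,0,0,0]
  ]
}}

```text
time_s: 7.78
tool_pos: [0.5655, 0.0076, 0.1844]
tool_rot: [179.9, 0.0, 151.8]
force: [2.1, 4.1, 1.8]
grip_width: 0.0005
```

```bash
python3 - <<'E'
from h import *
st()
shot("scene","s7",175,200,60,80,10)
E
```

```text
t 7.7833 pos [0.5655 0.0076 0.1844] rot [1.7990e+02 2.0000e-02 1.5178e+02] rho,tau mm [32.9 18. ] F [2.1 4.1 1.8] q [-21.  11.  20. 101.  -4.  69.  62.]
```

View pics/s7.png

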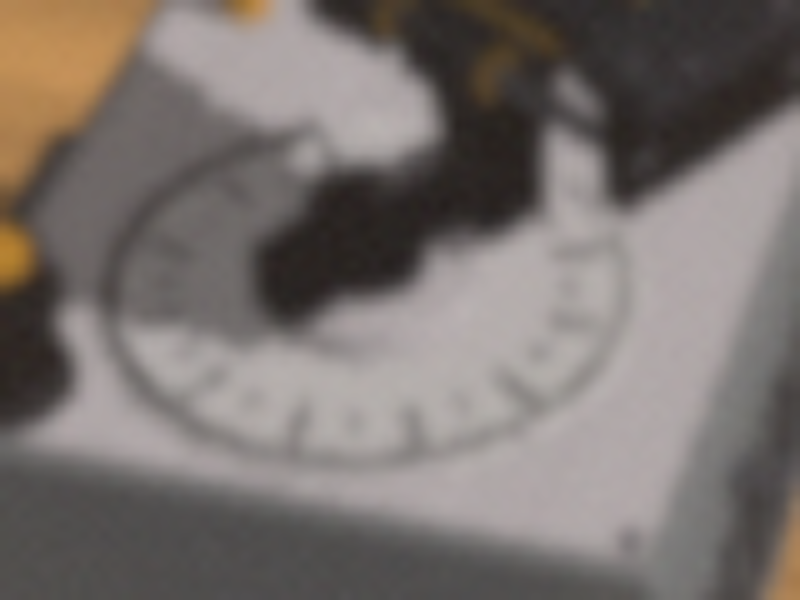

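Emit:
{"api": "move_arm", "payload": {
  "steps": [
    [0,0,-0.07,0,0,0,0],
    [0,0,0,0,0,0,0]
  ]
}}

```text
time_s: 8.0
tool_pos: [0.5655, 0.0075, 0.1844]
tool_rot: [179.9, 0.0, 151.8]
force: [3.6, 4.7, 0.4]
grip_width: 0.0003
```

Emit:
{"api": "move_arm", "payload": {
  "steps": [
    [0,0,-0.07,0,0,0,0],
    [0,0,0,0,0,0,0]
  ]
}}

```text
time_s: 8.17
tool_pos: [0.5654, 0.0075, 0.1844]
tool_rot: [179.8, 0.1, 151.8]
force: [4.1, 5.8, 0.5]
grip_width: 0.0003
```

```bash
python3 - <<'E'
from h import *
st()
E
```

```text
t 8.1667 pos [0.5654 0.0075 0.1844] rot [1.7980e+02 5.0000e-02 1.5183e+02] rho,tau mm [32.9 17.9] F [4.1 5.8 0.5] q [-21.  10.  20. 101.  -4.  69.  62.]
```

Emit:
{"api": "move_arm", "payload": {
  "steps": [
    [0,0,0.5,0,0,0,0],
    [0,0,0.5,0,0,0,0],
    [0,0,0,-2.0,0,0,0],
    [0,0,0,-2.0,0,0,0],
    [0,0,0,0,0,0,0]
  ]
}}

```text
time_s: 8.58
tool_pos: [0.5706, 0.0132, 0.2273]
tool_rot: [179.9, 0.2, 151.7]
force: [0.2, -0.4, 1.0]
grip_width: 0.0007
```

```bash
python3 - <<'E'
from h import *
st()
plan([.482,.040,.224],180.7,5)
E
```

```text
t 8.5833 pos [0.5706 0.0132 0.2273] rot [179.93   0.22 151.71] rho,tau mm [31.1 25.3] F [ 0.2 -0.4  1. ] q [-22.   9.  20.  97.  -3.  74.  60.]
[0, 1.81, -0.37, 0.06, 0.0, 0.001, -0.101],
[0, 1.84, -0.18, 0.06, 0.0, 0.001, -0.101],
[0, 1.85, 0.0, 0.06, 0.0, 0.001, -0.101],
[0, 1.85, 0.19, 0.06, 0.0, 0.001, -0.101],
[0, 1.81, 0.38, 0.07, 0.0, 0.0, -0.102]

end [0.482 0.04  0.224] [ 1.7998e+02  1.0000e-02 -1.7930e+02]
```

Emit:
{"api": "move_arm", "payload": {
  "steps": [
    [0,1.8,-0.4,0.05,0,0,-0.101],
    [0,1.85,-0.2,0.05,0,0,-0.101],
    [0,1.85,0,0.05,0,0,-0.101],
    [0,1.85,0.2,0.05,0,0,-0.101],
    [0,1.8,0.4,0.05,0,0,-0.101]
  ]
}}

```text
time_s: 9.0
tool_pos: [0.4789, 0.04, 0.2205]
tool_rot: [-179.9, -0.1, -179.1]
force: [0.8, 0.1, 0.1]
grip_width: 0.0005
```

Emit:
{"api": "move_arm", "payload": {
  "steps": [
    [0,0,0,0,0,0,0],
    [0,0,0,0,0,0,0]
  ]
}}

```text
time_s: 9.17
tool_pos: [0.4798, 0.0403, 0.2211]
tool_rot: [-180.0, -0.0, -179.4]
force: [0.6, -0.3, 0.9]
grip_width: 0.0004
```

```bash
python3 - <<'E'
from h import *
st()
shot("scene","s8",160,190,90,120,6.67 and 6)
shot("top","t8",120,180,120,160,5)
E
```

```text
t 9.1667 pos [0.4798 0.0403 0.2211] rot [-1.7997e+02 -5.0000e-02 -1.7938e+02] rho,tau mm [105.5  65.3] F [ 0.6 -0.3  0.9] q [-24.  -2.  16. 109.   1.  73.  82.]
```

View pics/s8.png

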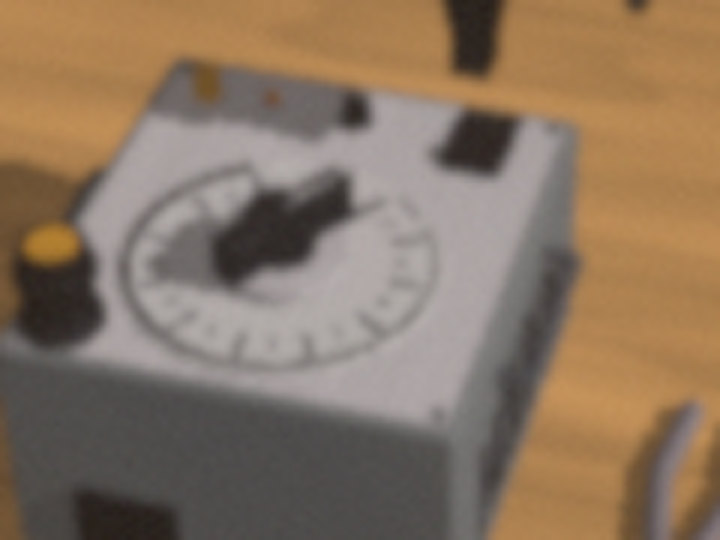

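View pics/t8.png

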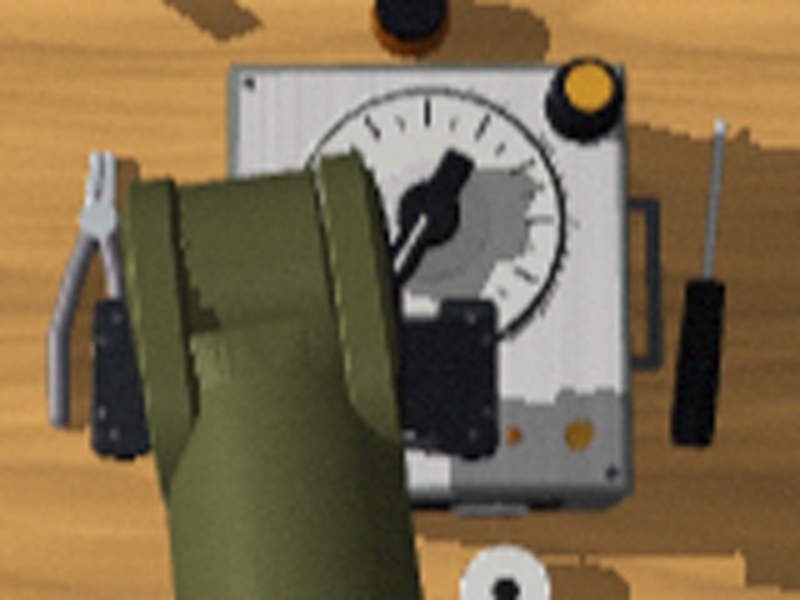

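```bash
python3 - <<'E'
from h import *
c=cam("top"); 
pts=np.array([onplane(c,z[0]/5+180-.4,z[1]/5+120-.4,.175)[:2] for z in((424,217),(397,268),(459,160))])
d=pts[1]-pts[0]; print("mark dir",np.degrees(np.arctan2(d[1],d[0]))-.7)
t=pts[2]-AX; print("tail",np.degrees(np.arctan2(t[1],t[0]))-.7+180,np.hypot(*t))
s=cam("scene")
for ph in(140,150):
    f=np.radians(ph+.7)
    print(ph,[(proj(s,[AX[0]+r*np.cos(f),AX[1]+r*np.sin(f),.175])-[190,160]+.5)*6 for r in(.046,0,-.036)])
E
```

```text
mark dir 152.1432710812047
tail 148.5872391209768 0.03125608501560104
140 [array([363.8784377 , 175.27528533]), array([280.34416001, 209.79267368]), array([212.8241934 , 237.69275223])]
150 [array([353.49667534, 167.1523173 ]), array([280.34416001, 209.79267368]), array([220.74235567, 244.53436597])]
```

```bash
python3 - <<'E'
from h import *
c=cam("top"); s=cam("scene")
for z in((278,388),(338,388),(278,480),(338,480)): print(z,np.round(onplane(c,z[0]/5+180-.4,z[1]/5+120-.4,.143),4))
g=cv2.cvtColor(s["img"],cv2.COLOR_RGB2GRAY)[175:192,262:280]; print(g)
for z in((266.5,178),(276.5,179.5),(274,189),(264.5,187.5)): print(z,np.round(onplane(s,*z,.143),4))
im=cv2.resize(s["img"][165:200,250:295],None,fx=16,fy=16,interpolation=cv2.INTER_CUBIC)
for P,col in(([.480,.040,.1495],(255,255,0)),([.4675,.040,.143],(255,0,0)),([.4875,.040,.1525],(0,255,0))):
    q=(proj(s,P)-[250,165]+.5)*16; cv2.circle(im,tuple(int(k) for k in q),4,col,-1)
cv2.imwrite("pics/rk.png",im[:,:,::-1])
E
```

```text
(278, 388) [0.4935 0.0567 0.143 ]
(338, 388) [0.4937 0.0243 0.143 ]
(278, 480) [0.4438 0.056  0.143 ]
(338, 480) [0.444  0.0238 0.143 ]
[[145 146 148 147 146 148 146 144 145 146 145 147 144 146 144 144 143 142]
 [142 146 144 147 142 141 140 140 144 145 146 147 146 147 146 147 147 146]
 [151 149 148 143 134 123 119 122 130 130 133 135 140 142 145 145 146 148]
 [159 157 155 144 126 100  88  91  94 101 107 112 116 125 131 139 144 145]
 [162 161 153 135 105  74  58  58  61  66  72  77  82  92 111 131 142 144]
 [163 159 146 115  80  54  46  44  43  47  49  52  56  71 103 134 148 149]
 [162 154 134  98  62  47  47  41  42  44  44  45  52  75 116 144 157 155]
 [157 144 115  78  56  44  44  39  44  40  44  45  57  91 131 153 159 159]
 [145 127  96  64  48  41  41  42  44  41  43  47  64 103 141 158 162 161]
 [125 103  75  53  44  40  41  43  43  39  43  49  77 115 149 159 162 161]
 [107  85  59  45  44  41  45  41  42  41  44  60  96 132 153 161 161 163]
 [108  82  58  49  48  45  43  44  42  44  52  76 115 146 161 163 163 162]
 [129 103  82  69  67  61  60  54  49  52  64  95 133 155 163 163 163 161]
 [149 134 121 111 105  99  90  82  73  72  87 116 147 161 164 164 162 160]
 [161 156 151 145 145 138 130 124 116 114 124 140 156 163 163 164 163 158]
 [163 163 163 163 161 159 154 152 150 150 152 158 163 165 165 164 162 155]
 [164 165 165 164 166 164 164 164 163 164 164 165 164 164 166 167 162 151]]
(266.5, 178) [0.4471 0.024  0.143 ]
(276.5, 179.5) [0.4458 0.0553 0.143 ]
(274, 189) [0.4931 0.0603 0.143 ]
(264.5, 187.5) [0.4942 0.0313 0.143 ]
```

View pics/rk.png

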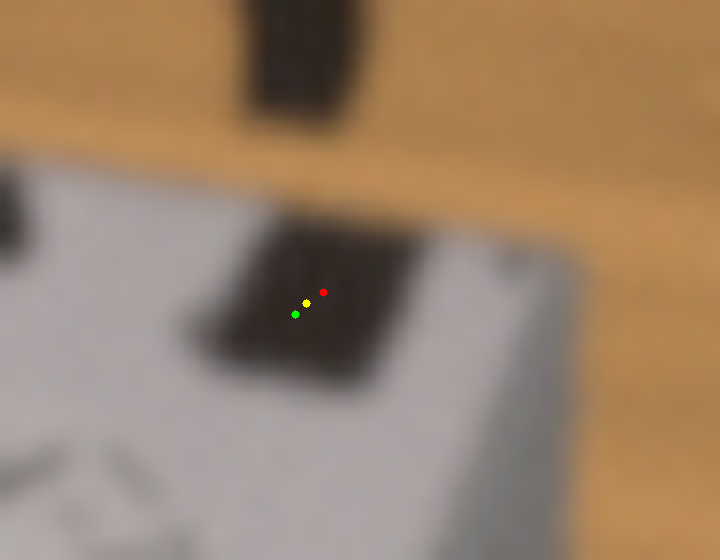

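Emit:
{"api": "move_arm", "payload": {
  "steps": [
    [0,-0.15,0,1.5,0,0,0],
    [0,-0.15,0,1.5,0,0,0],
    [0,0,0,1.0,0,0,0],
    [0,0,0,0,0,0,0],
    [0,0,0,0,0,0,0]
  ]
}}

```text
time_s: 9.88
tool_pos: [0.4833, 0.0406, 0.1812]
tool_rot: [-180.0, -0.1, -179.3]
force: [-0.3, -0.2, 0.3]
grip_width: 0.0005
```

```bash
python3 - <<'E'
from h import *
st()
shot("scene","s9",160,190,90,120,6)
E
```

```text
t 9.8833 pos [0.4833 0.0406 0.1812] rot [-1.7998e+02 -8.0000e-02 -1.7932e+02] rho,tau mm [101.9  65.6] F [-0.3 -0.2  0.3] q [-24.   1.  16. 111.  -0.  68.  83.]
```

View pics/s9.png

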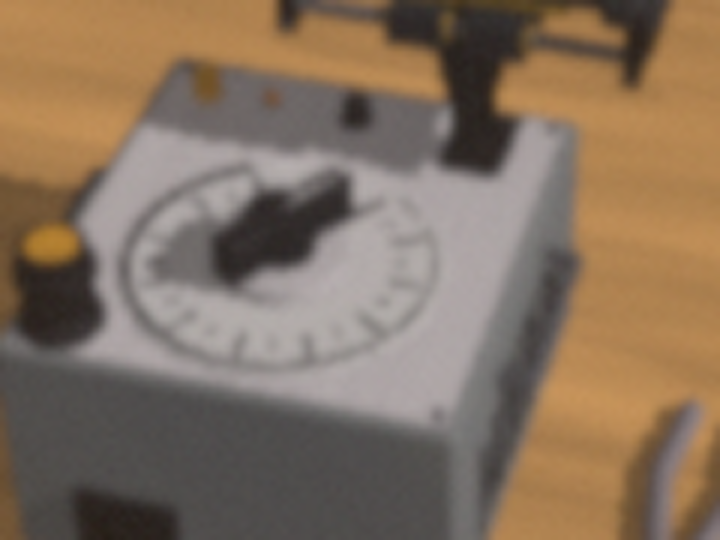

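The fingertip now stands over the rocker at about (478,130), and the dial is still at zero. I press straight down in small steps.

Emit:
{"api": "move_arm", "payload": {
  "steps": [
    [0,0,0,0.2,0,0,0],
    [0,0,0,0.2,0,0,0],
    [0,0,0,0.2,0,0,0],
    [0,0,0,0,0,0,0]
  ]
}}

```text
time_s: 10.27
tool_pos: [0.4843, 0.0409, 0.1761]
tool_rot: [180.0, 0.1, -179.3]
force: [0.5, 0.7, 1.4]
grip_width: 0.0002
```

Emit:
{"api": "move_arm", "payload": {
  "steps": [
    [0,0,0,0.15,0,0,0],
    [0,0,0,0.15,0,0,0],
    [0,0,0,0,0,0,0]
  ]
}}

```text
time_s: 10.52
tool_pos: [0.484, 0.0408, 0.1728]
tool_rot: [180.0, 0.1, -179.3]
force: [1.4, 0.4, 2.1]
grip_width: 0.0004
```

Emit:
{"api": "move_arm", "payload": {
  "steps": [
    [0,0,0,0.15,0,0,0],
    [0,0,0,0.1,0,0,0],
    [0,0,0,0,0,0,0]
  ]
}}

```text
time_s: 10.77
tool_pos: [0.4836, 0.0408, 0.1699]
tool_rot: [180.0, 0.0, -179.3]
force: [2.5, 0.2, 2.5]
grip_width: 0.0008
```

Emit:
{"api": "move_arm", "payload": {
  "steps": [
    [0,0,0,0.1,0,0,0],
    [0,0,0,0,0,0,0]
  ]
}}

```text
time_s: 10.93
tool_pos: [0.4836, 0.0408, 0.1699]
tool_rot: [180.0, 0.0, -179.3]
force: [0.3, 0.7, 8.0]
grip_width: 0.0005
```

Emit:
{"api": "move_arm", "payload": {
  "steps": [
    [0,0,0,0.1,0,0,0],
    [0,0,0,0,0,0,0]
  ]
}}

```text
time_s: 11.1
tool_pos: [0.4836, 0.0408, 0.1698]
tool_rot: [180.0, 0.0, -179.3]
force: [-2.8, -0.8, 13.3]
grip_width: 0.0004
```

```bash
python3 - <<'E'
from h import *
st()
E
```

```text
t 11.1 pos [0.4836 0.0408 0.1698] rot [ 1.7997e+02  1.0000e-02 -1.7931e+02] rho,tau mm [101.6  65.8] F [-2.8 -0.8 13.3] q [-24.   1.  16. 112.  -0.  67.  83.]
```

Emit:
{"api": "move_arm", "payload": {
  "steps": [
    [0,0,0,-0.5,0,0,0],
    [0,0,0,-1.5,0,0,0],
    [0,0,0,-1.7,0,0,0],
    [0,0,0,-1.7,0,0,0],
    [0,0,0,0,0,0,0]
  ]
}}

```text
time_s: 11.52
tool_pos: [0.4842, 0.0409, 0.2243]
tool_rot: [180.0, 0.1, -179.3]
force: [0.3, 0.3, 0.3]
grip_width: 0.0003
```

```bash
python3 - <<'E'
from h import *
st(); shot("scene","s10",160,190,90,120,6)
p=pol(150.7,.033,-.027)
plan([*p,.222],150.7,6)
E
```

```text
t 11.5167 pos [0.4842 0.0409 0.2243] rot [ 1.7996e+02  1.4000e-01 -1.7930e+02] rho,tau mm [101.  66.] F [0.3 0.3 0.3] q [-24.  -1.  16. 108.   0.  73.  82.]
[0, -0.99, -1.21, 0.01, 0.0, 0.0, 0.087],
[0, -1.1, -1.12, 0.01, 0.0, 0.0, 0.087],
[0, -1.19, -1.02, 0.01, 0.0, 0.0, 0.087],
[0, -1.27, -0.92, 0.01, 0.0, 0.0, 0.088],
[0, -1.35, -0.8, 0.01, 0.0, 0.0, 0.087]

[0, -1.41, -0.68, 0.02, 0.001, 0.0, 0.088],
end [ 0.544  -0.0312  0.222 ] [-1.7998e+02  2.0000e-02  1.5068e+02]
```

View pics/s10.png

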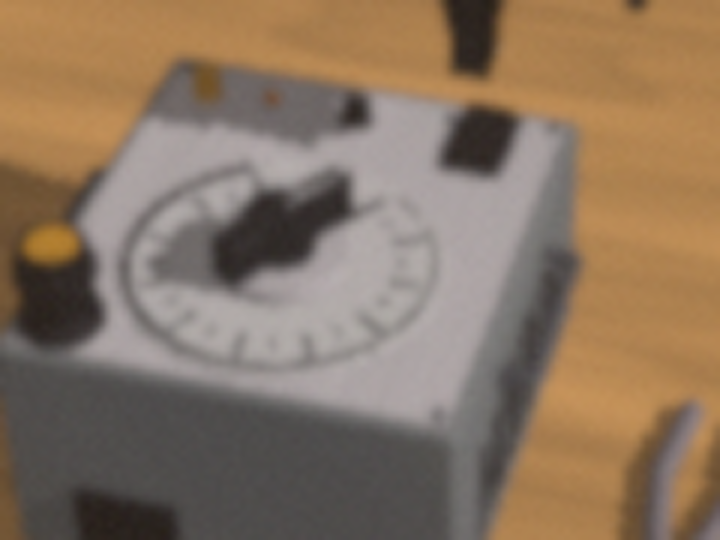

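The shadow beside the rocker's raised half, at (437,155) before, has gone, so the rocker is level (on). The dial is still at zero. Next I go to the dial's front side.

Emit:
{"api": "move_arm", "payload": {
  "steps": [
    [0,-1.0,-1.2,0,0,0,0.087],
    [0,-1.1,-1.1,0,0,0,0.087],
    [0,-1.2,-1.0,0,0,0,0.087],
    [0,-1.3,-0.9,0,0,0,0.087],
    [0,-1.3,-0.8,0,0,0,0.087]
  ]
}}

```text
time_s: 11.98
tool_pos: [0.5332, -0.019, 0.22]
tool_rot: [-179.9, -0.2, 155.5]
force: [0.7, 0.1, 0.3]
grip_width: 0.0004
```

Emit:
{"api": "move_arm", "payload": {
  "steps": [
    [0,-1.4,-0.7,0,0,0,0.088],
    [0,0,0,0,0,0,0],
    [0,0,0,0,0,0,0]
  ]
}}

```text
time_s: 12.23
tool_pos: [0.5428, -0.031, 0.2203]
tool_rot: [-179.9, -0.2, 150.8]
force: [-1.2, 1.1, 0.0]
grip_width: 0.0003
```

```bash
python3 - <<'E'
from h import *
st()
p=pol(150.7,.033,-.027)
plan([*p,.187],150.7,3)
E
```

```text
t 12.2333 pos [ 0.5428 -0.031   0.2203] rot [-179.88   -0.18  150.76] rho,tau mm [ 34.2 -27.3] F [-1.2  1.1  0. ] q [-19.   6.  22. 101.  -2.  73.  63.]
[0, -0.04, 0.01, 1.11, -0.001, -0.001, 0.0],
[0, -0.04, 0.02, 1.11, -0.001, -0.001, 0.001],
[0, -0.04, 0.01, 1.11, -0.0, -0.001, 0.0],
end [ 0.544  -0.0312  0.187 ] [-1.8000e+02 -1.0000e-02  1.5071e+02]
```

Emit:
{"api": "move_arm", "payload": {
  "steps": [
    [0,-0.04,0,1.1,0,0,0],
    [0,-0.04,0,1.1,0,0,0],
    [0,-0.04,0,1.1,0,0,0],
    [0,0,0,0,0,0,0],
    [0,0,0,0,0,0,0]
  ]
}}

```text
time_s: 12.65
tool_pos: [0.544, -0.0307, 0.1877]
tool_rot: [-179.9, -0.1, 150.8]
force: [0.1, -0.9, 0.2]
grip_width: 0.0004
```

Emit:
{"api": "move_arm", "payload": {
  "steps": [
    [0,0,0.25,0,0,0,0],
    [0,0,0.25,0,0,0,0],
    [0,0,0.2,0,0,0,0],
    [0,0,0,0,0,0,0]
  ]
}}

```text
time_s: 12.98
tool_pos: [0.549, -0.0243, 0.1896]
tool_rot: [179.9, 0.0, 150.8]
force: [-0.4, 0.2, -1.2]
grip_width: 0.0003
```

```bash
python3 - <<'E'
from h import *
st(); shot("scene","s11",160,190,90,120,6)
E
```

```text
t 12.9833 pos [ 0.549  -0.0243  0.1896] rot [1.7995e+02 4.0000e-02 1.5079e+02] rho,tau mm [ 32.1 -18.5] F [-0.4  0.2 -1.2] q [-20.   8.  21. 103.  -3.  69.  63.]
```

View pics/s11.png

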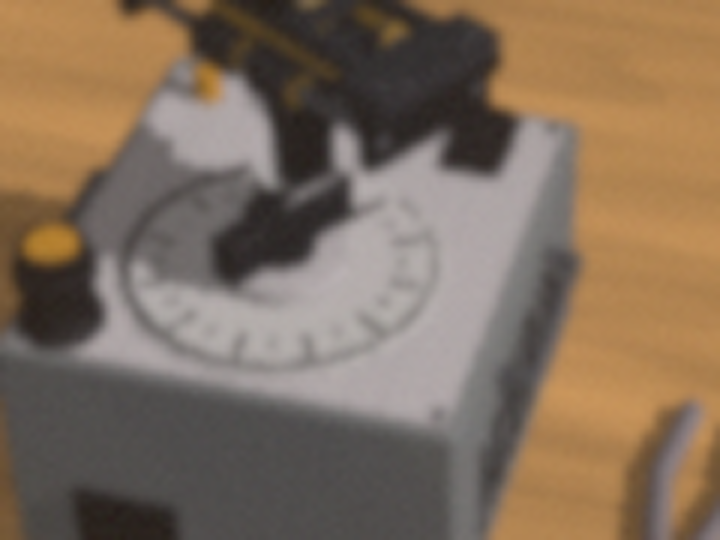

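Emit:
{"api": "move_arm", "payload": {
  "steps": [
    [0,0.11,0.2,0,0,0,0.06],
    [0,0.11,0.2,0,0,0,0.06],
    [0,0.11,0.2,0,0,0,0.06],
    [0,0.11,0.2,0,0,0,0.06],
    [0,0.11,0.2,0,0,0,0.06]
  ]
}}

```text
time_s: 13.45
tool_pos: [0.5493, -0.0153, 0.1893]
tool_rot: [-179.9, 0.0, 133.3]
force: [-2.8, -2.1, 2.3]
grip_width: 0.0003
```

Emit:
{"api": "move_arm", "payload": {
  "steps": [
    [0,0.11,0.2,0,0,0,0.06],
    [0,0.11,0.2,0,0,0,0.06],
    [0,0.11,0.2,0,0,0,0.06],
    [0,0.11,0.2,0,0,0,0.06],
    [0,0.11,0.2,0,0,0,0.06]
  ]
}}

```text
time_s: 13.87
tool_pos: [0.5537, -0.0044, 0.1893]
tool_rot: [-179.9, -0.0, 116.1]
force: [-3.4, -1.2, 2.7]
grip_width: 0.0006
```

```bash
python3 - <<'E'
from h import *
st(); shot("scene","s12",160,190,90,120,6)
E
```

```text
t 13.8667 pos [ 0.5537 -0.0044  0.1893] rot [-179.87   -0.    116.14] rho,tau mm [ 31.6 -20.4] F [-3.4 -1.2  2.7] q [-23.   9.  23. 102.  -4.  70.  27.]
```

View pics/s12.png

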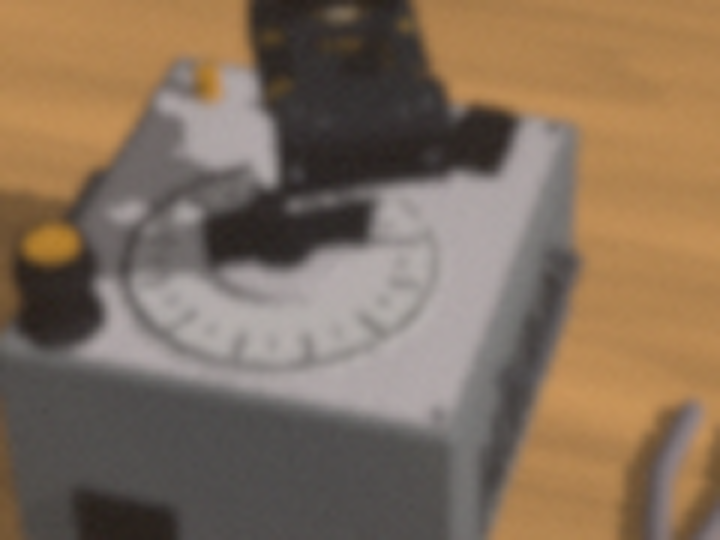

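Emit:
{"api": "move_arm", "payload": {
  "steps": [
    [0,0.11,0.2,0.02,0,0,0.06],
    [0,0.11,0.2,0.02,0,0,0.06],
    [0,0.11,0.2,0.02,0,0,0.06],
    [0,0.11,0.2,0.02,0,0,0.06],
    [0,0.11,0.2,0.02,0,0,0.06]
  ]
}}

```text
time_s: 14.33
tool_pos: [0.5614, 0.0047, 0.1882]
tool_rot: [-179.9, -0.0, 99.1]
force: [-3.1, -1.0, 3.0]
grip_width: 0.0003
```

Emit:
{"api": "move_arm", "payload": {
  "steps": [
    [0,0.11,0.2,0.02,0,0,0.06],
    [0,0.11,0.2,0.02,0,0,0.06],
    [0,0.11,0.2,0.02,0,0,0.06],
    [0,0.11,0.2,0.02,0,0,0.06],
    [0,0.11,0.2,0.02,0,0,0.06]
  ]
}}

```text
time_s: 14.75
tool_pos: [0.5712, 0.0111, 0.1872]
tool_rot: [-179.9, -0.0, 81.9]
force: [-3.0, -0.1, 3.1]
grip_width: 0.0006
```

```bash
python3 - <<'E'
from h import *
st(); shot("scene","s13",160,190,90,120,6)
E
```

```text
t 14.75 pos [0.5712 0.0111 0.1872] rot [-1.7989e+02 -1.0000e-02  8.1900e+01] rho,tau mm [ 32.4 -19.6] F [-3.  -0.1  3.1] q [-26.  11.  26. 100.  -5.  70.  -7.]
```

View pics/s13.png

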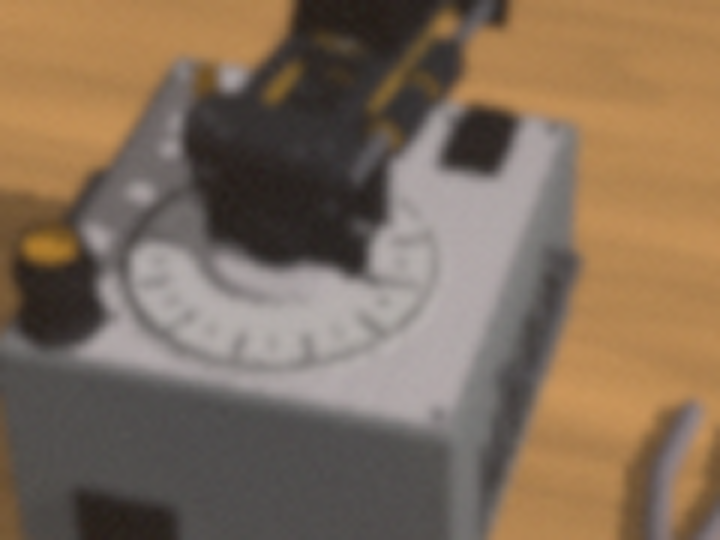

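Emit:
{"api": "move_arm", "payload": {
  "steps": [
    [0,0.11,0.2,0,0,0,0.06],
    [0,0.11,0.2,0,0,0,0.06],
    [0,0.11,0.2,0,0,0,0.06],
    [0,0.11,0.2,0,0,0,0.06],
    [0,0.11,0.2,0,0,0,0.06]
  ]
}}

```text
time_s: 15.22
tool_pos: [0.5822, 0.014, 0.1871]
tool_rot: [-179.9, 0.0, 64.8]
force: [-2.9, 0.2, 1.6]
grip_width: 0.0005
```

Emit:
{"api": "move_arm", "payload": {
  "steps": [
    [0,0.11,0.2,0,0,0,0.06],
    [0,0.11,0.2,0,0,0,0.06],
    [0,0.11,0.2,0,0,0,0.06],
    [0,0,0,0,0,0,0]
  ]
}}

```text
time_s: 15.55
tool_pos: [0.5896, 0.0141, 0.187]
tool_rot: [-180.0, 0.0, 54.5]
force: [-2.3, 0.6, 1.2]
grip_width: 0.0004
```

```bash
python3 - <<'E'
from h import *
st(); shot("scene","s14",160,190,90,120,6)
shot("top","t14",120,180,120,160,5)
E
```

```text
t 15.55 pos [0.5896 0.0141 0.187 ] rot [-179.96    0.     54.53] rho,tau mm [ 32.9 -19. ] F [-2.3  0.6  1.2] q [-28.  14.  29.  98.  -7.  70. -34.]
```

View pics/s14.png

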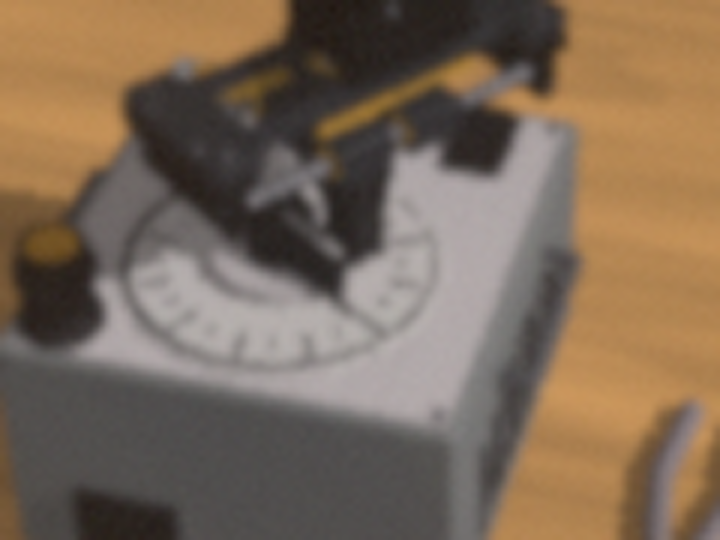

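View pics/t14.png

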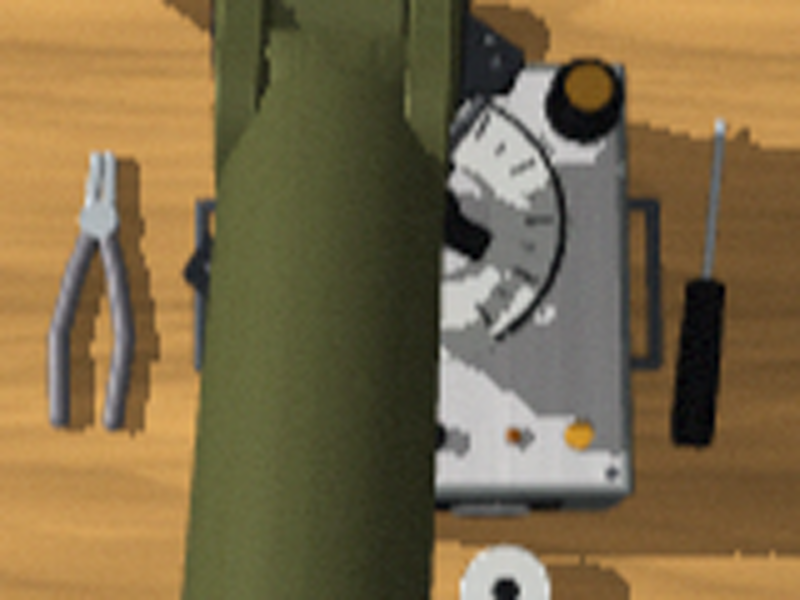

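```bash
cat >> h.py <<'E'
def noseproj(phis,y=160,x=190,f=6):
    s=cam("scene")
    for ph in phis:
        t=np.radians(ph+.7)
        print(ph,"theta",round(np.radians(150-ph),3),[np.round((proj(s,[AX[0]+.046*np.cos(t),AX[1]+.046*np.sin(t),z])-[x,y]+.5)*f,0).tolist() for z in(.175,.1515)])
E
python3 - <<'E'
from h import *
noseproj((45,50,55,60,65))
noseproj((28,30,32))
E
```

```text
45 theta 1.833 [[326.0, 266.0], [327.0, 305.0]]
50 theta 1.745 [[333.0, 263.0], [335.0, 302.0]]
55 theta 1.658 [[341.0, 260.0], [342.0, 299.0]]
60 theta 1.571 [[347.0, 256.0], [349.0, 295.0]]
65 theta 1.484 [[354.0, 252.0], [355.0, 291.0]]
28 theta 2.129 [[297.0, 273.0], [299.0, 312.0]]
30 theta 2.094 [[300.0, 272.0], [302.0, 312.0]]
32 theta 2.059 [[304.0, 272.0], [306.0, 311.0]]
```

Emit:
{"api": "move_arm", "payload": {
  "steps": [
    [0,0.09,0.17,0,0,0,0.05],
    [0,0.09,0.17,0,0,0,0.05],
    [0,0.09,0.17,0,0,0,0.05],
    [0,0.09,0.17,0,0,0,0.05],
    [0,0.09,0.17,0,0,0,0.05]
  ]
}}

```text
time_s: 16.17
tool_pos: [0.5988, 0.0122, 0.1871]
tool_rot: [-179.9, -0.0, 40.1]
force: [-4.2, 2.4, 0.7]
grip_width: 0.0005
```

Emit:
{"api": "move_arm", "payload": {
  "steps": [
    [0,0.09,0.17,0,0,0,0.05],
    [0,0.05,0.08,0,0,0,0.025],
    [0,0,0,0,0,0,0],
    [0,0,0,0,0,0,0]
  ]
}}

```text
time_s: 16.5
tool_pos: [0.6018, 0.0107, 0.1871]
tool_rot: [-180.0, -0.0, 36.0]
force: [-0.7, 1.9, 1.3]
grip_width: 0.0006
```

```bash
python3 - <<'E'
from h import *
st(); shot("scene","s15",160,190,90,120,6)
noseproj((30,34,38,42,46))
E
```

```text
t 16.5 pos [0.6018 0.0107 0.1871] rot [-1.7999e+02 -3.0000e-02  3.5960e+01] rho,tau mm [ 33.1 -18.7] F [-0.7  1.9  1.3] q [-30.  16.  31.  96.  -9.  71. -51.]
30 theta 2.094 [[300.0, 272.0], [302.0, 312.0]]
34 theta 2.025 [[307.0, 271.0], [309.0, 311.0]]
38 theta 1.955 [[314.0, 270.0], [316.0, 309.0]]
42 theta 1.885 [[321.0, 268.0], [322.0, 307.0]]
46 theta 1.815 [[327.0, 266.0], [329.0, 305.0]]
```

View pics/s15.png

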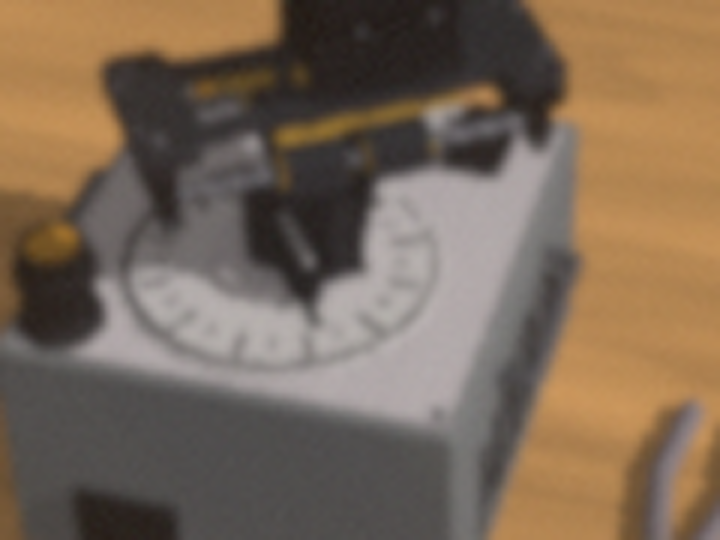

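Emit:
{"api": "move_arm", "payload": {
  "steps": [
    [0,0.07,0.13,0,0,0,0.04],
    [0,0.05,0.1,0,0,0,0.03],
    [0,0.05,0.1,0,0,0,0.03],
    [0,0,0,0,0,0,0],
    [0,0,0,0,0,0,0]
  ]
}}

```text
time_s: 17.02
tool_pos: [0.6052, 0.0089, 0.1871]
tool_rot: [-180.0, -0.0, 30.2]
force: [-0.6, 3.1, -0.1]
grip_width: 0.0005
```

```bash
python3 - <<'E'
from h import *
st(); shot("scene","s16",175,210,60,80,10)
noseproj((26,28,30,32,34,36),175,210,10)
E
```

```text
t 17.0167 pos [0.6052 0.0089 0.1871] rot [-1.800e+02 -4.000e-02  3.022e+01] rho,tau mm [ 33.1 -18.6] F [-0.6  3.1 -0.1] q [-30.  16.  32.  95.  -9.  71. -56.]
26 theta 2.164 [[289.0, 306.0], [292.0, 371.0]]
28 theta 2.129 [[295.0, 305.0], [298.0, 371.0]]
30 theta 2.094 [[301.0, 304.0], [304.0, 370.0]]
32 theta 2.059 [[306.0, 303.0], [309.0, 369.0]]
34 theta 2.025 [[312.0, 302.0], [315.0, 368.0]]
36 theta 1.99 [[318.0, 301.0], [321.0, 366.0]]
```

View pics/s16.png

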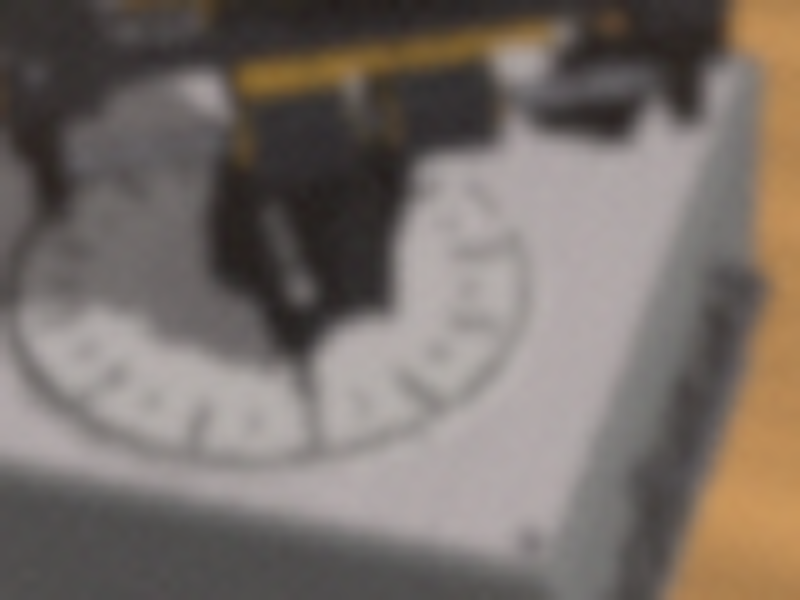

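The nose edge stands at about x = 304, close to the 30° prediction, so I back off and look from above without the arm in the way.

Emit:
{"api": "move_arm", "payload": {
  "steps": [
    [0,0,-0.5,0,0,0,0],
    [0,0,-0.7,0,0,0,0],
    [0,0,0,-2.0,0,0,0],
    [0,0,0,-3.0,0,0,0],
    [0,0,0,-3.0,0,0,0]
  ]
}}

```text
time_s: 17.53
tool_pos: [0.5981, 0.0189, 0.2671]
tool_rot: [180.0, 0.1, 30.1]
force: [0.4, 0.4, -0.1]
grip_width: 0.0004
```

```bash
python3 - <<'E'
from h import *
st()
o=env.get_obs(); plan([.45,.25,.27],o["tool_rot"][2],10)
E
```

```text
t 17.5333 pos [0.5981 0.0189 0.2671] rot [1.7999e+02 1.3000e-01 3.0140e+01] rho,tau mm [ 31.9 -30.8] F [ 0.4  0.4 -0.1] q [-32.  13.  32.  90.  -7.  79. -59.]
[0, -0.12, -2.74, -0.03, 0.0, 0.0, 0.0],
[0, -0.12, -2.74, -0.03, 0.0, 0.0, 0.0],
[0, -0.12, -2.74, -0.03, 0.0, 0.0, 0.0],
[0, -0.12, -2.74, -0.03, 0.0, 0.0, 0.0],
[0, -0.12, -2.74, -0.03, 0.0, 0.0, 0.0]

[0, -0.12, -2.74, -0.03, 0.0, 0.0, 0.0],
[0, -0.12, -2.75, -0.03, 0.0, 0.001, 0.0],
[0, -0.12, -2.74, -0.03, 0.0, 0.0, 0.0],
[0, -0.12, -2.75, -0.02, 0.0, 0.001, 0.0],
[0, -0.12, -2.74, -0.03, 0.0, 0.0, 0.0]

end [0.45 0.25 0.27] [1.7999e+02 2.0000e-02 3.0140e+01]
```

Emit:
{"api": "move_arm", "payload": {
  "steps": [
    [0,-0.1,-2.7,0,0,0,0],
    [0,-0.1,-2.7,0,0,0,0],
    [0,-0.1,-2.7,0,0,0,0],
    [0,-0.1,-2.7,0,0,0,0],
    [0,-0.1,-2.7,0,0,0,0]
  ]
}}

```text
time_s: 17.95
tool_pos: [0.5261, 0.1339, 0.2672]
tool_rot: [180.0, -0.0, 30.1]
force: [0.3, 0.3, -0.1]
grip_width: 0.0004
```

Emit:
{"api": "move_arm", "payload": {
  "steps": [
    [0,-0.1,-2.7,0,0,0,0],
    [0,-0.1,-2.7,0,0,0,0],
    [0,-0.1,-2.7,0,0,0,0],
    [0,-0.1,-2.7,0,0,0,0],
    [0,0,0,0,0,0,0]
  ]
}}

```text
time_s: 18.37
tool_pos: [0.4657, 0.2304, 0.267]
tool_rot: [-179.9, -0.0, 30.6]
force: [-0.2, 0.1, -0.1]
grip_width: 0.0004
```

```bash
python3 - <<'E'
from h import *
st()
shot("top","t17",135,225,60,80,10); shot("scene","s17",175,200,60,80,10)
c=cam("top")
for ph in(24,27,30,33): 
    t=np.radians(ph+.7); print(ph,[np.round((proj(c,[AX[0]+r*np.cos(t),AX[1]+r*np.sin(t),.175])-[225,135]+.5)*10).tolist() for r in(.046,.017,-.036)])
noseproj((28,30,32),175,200,10)
E
```

```text
t 18.3667 pos [0.4657 0.2304 0.267 ] rot [-1.7985e+02 -1.0000e-02  3.0640e+01] rho,tau mm [  26.1 -280. ] F [-0.2  0.1 -0.1] q [-49.   2.  21. 101.  -1.  78. -88.]
24 [[338.0, 115.0], [382.0, 212.0], [465.0, 391.0]]
27 [[329.0, 119.0], [379.0, 214.0], [471.0, 388.0]]
30 [[322.0, 123.0], [376.0, 215.0], [477.0, 385.0]]
33 [[314.0, 128.0], [374.0, 217.0], [483.0, 381.0]]
28 theta 2.129 [[395.0, 305.0], [398.0, 371.0]]
30 theta 2.094 [[401.0, 304.0], [404.0, 370.0]]
32 theta 2.059 [[406.0, 303.0], [409.0, 369.0]]
```

View pics/t17.png

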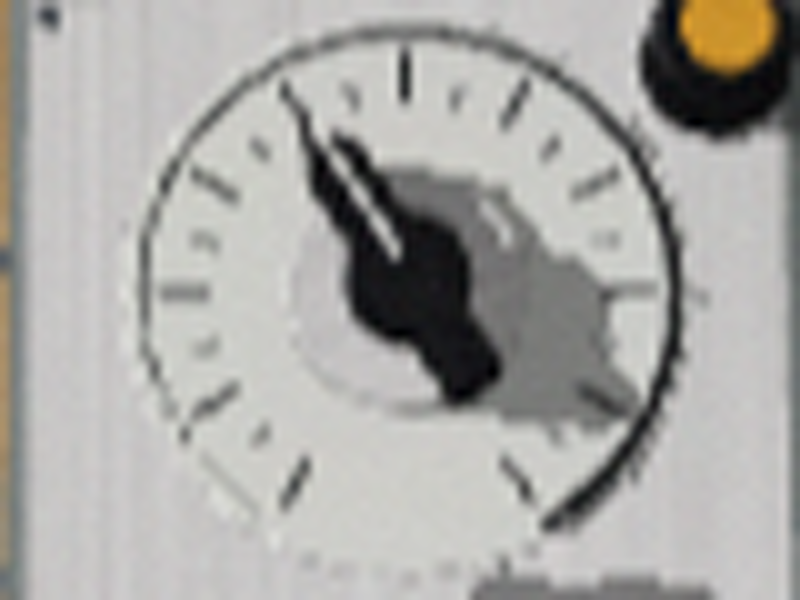

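View pics/s17.png

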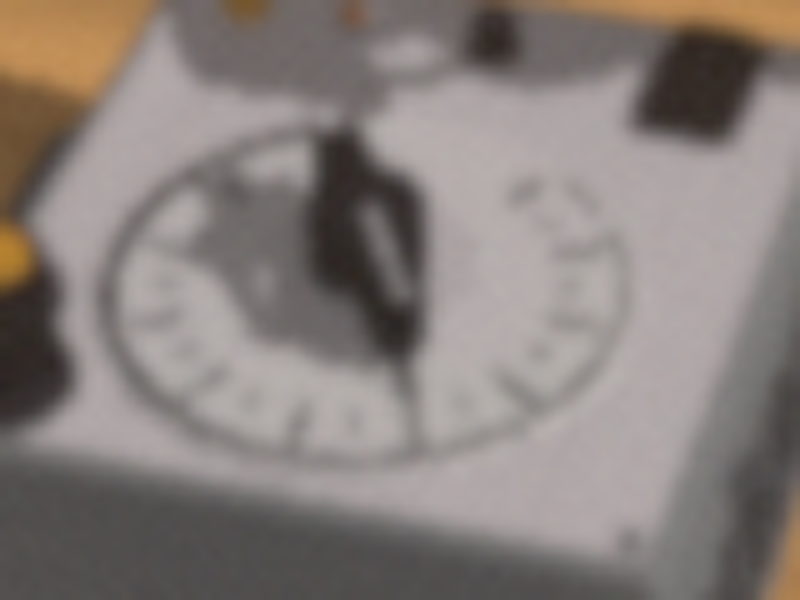

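```bash
python3 - <<'E'
from h import *
def fit(n,y0,y1,x0,x1,k=8,thr=110):
    res=[]
    for _ in range(3):
        c=cam(n); g=cv2.cvtColor(c["img"],cv2.COLOR_RGB2GRAY)
        b=cv2.resize(g[y0:y1,x0:x1],None,fx=k,fy=k,interpolation=cv2.INTER_CUBIC)
        m=(b>thr).astype(np.uint8); nn,l,st,ce=cv2.connectedComponentsWithStats(m)
        H,W=b.shape
        for i in range(1,nn):
            x,y,w,h,a=st[i]
            if x>0 and y>0 and x+w<W and y+h<H and a>40:
                v,u=np.nonzero(l==i); wt=b[v,u].astype(float)-thr+1
                U=(u+.5)/k-.5+x0; V=(v+.5)/k-.5+y0
                P=onplane(c,U,V,.175)[:,:2]
                cen=P.mean(0); _,s,vt=np.linalg.svd(P-cen); d=vt[0]*np.sign(vt[0][0]); e=cen-AX
                print(n,st[i],"dir phi",round(np.degrees(np.arctan2(d[1],d[0]))-.7,2),"cen phi",round(np.degrees(np.arctan2(e[1],e[0]))-.7,2),"r",np.round(np.hypot(*e),4), "len",np.ptp((P-cen)@d).round(4))
for t in (90,105,120): fit("top",147,165,254,268,thr=t)
for t in (70,85,100): fit("scene",188,212,230,246,thr=t)
E
```

```text
scene [ 53  66  34  66 746] dir phi 32.4 cen phi 31.71 r 0.0237 len 0.0364
scene [ 54  66  33  65 729] dir phi 32.45 cen phi 31.81 r 0.0236 len 0.0359
scene [ 54  66  33  65 737] dir phi 32.63 cen phi 31.7 r 0.0236 len 0.036
```

```bash
python3 - <<'E'
from h import *
st()
for n,thr in(("top",100),("top",130),("top",160),("scene",85)):
    c=cam(n); g=cv2.cvtColor(c["img"],cv2.COLOR_RGB2GRAY); k=8
    b=cv2.resize(g,None,fx=k,fy=k,interpolation=cv2.INTER_CUBIC)
    # bright mark: within 4 mm of the line phi=30.., r 14..38 mm
    v,u=np.mgrid[0:b.shape[0],0:b.shape[1]]
    x0,x1=(240,280) if n=="top" else (225,250); y0,y1=(140,175) if n=="top" else (180,215)
    sl=np.s_[y0*k:y1*k,x0*k:x1*k]
    U=(u[sl]+.5)/k-.5; V=(v[sl]+.5)/k-.5
    P=onplane(c,U,V,.175)[...,:2]-AX; t=np.radians(31.7)
    r=P@[np.cos(t),np.sin(t)]; w=P@[-np.sin(t),np.cos(t)]
    m=(r>.016)&(r<.036)&(abs(w)<.0055)&(b[sl]>thr)
    Q=P[m]; cen=Q.mean(0); d=np.linalg.svd(Q-cen)[2][0] if len(Q)<4000 else np.linalg.eigh(np.cov(Q.T))[1][:,1]
    d=d*np.sign(d[0]); print(n,thr,len(Q),"dir",round(np.degrees(np.arctan2(d[1],d[0]))-.7,2),"cen",round(np.degrees(np.arctan2(cen[1],cen[0]))-.7,2),np.hypot(*cen).round(4))
E
```

```text
t 19.4667 pos [0.4692 0.2247 0.2671] rot [-180.     -0.     30.13] rho,tau mm [  23.7 -273.5] F [ 0.5 -1.   0.2] q [-49.   2.  21. 100.  -1.  78. -88.]
top 100 700 dir 33.05 cen 32.19 0.0263
top 130 477 dir 32.97 cen 32.18 0.0265
top 160 220 dir 32.84 cen 32.28 0.0276
scene 85 746 dir 33.12 cen 31.65 0.0258
```

```bash
python3 - <<'E'
from h import *
c=cam("scene")
for f in("s8","s9","s10"):
    b=cv2.imread(f"pics/{f}.png",0); v,u=np.mgrid[0:b.shape[0],0:b.shape[1]]
    U=(u+.5)/6-.5+190; V=(v+.5)/6-.5+160
    P=onplane(c,U,V,.175)[...,:2]-AX; t=np.radians(150.7)
    r=P@[np.cos(t),np.sin(t)]; w=P@[-np.sin(t),np.cos(t)]
    for thr in(80,95,110):
        m=(r>.018)&(r<.038)&(abs(w)<.005)&(b>thr); Q=P[m]; cen=Q.mean(0); d=np.linalg.eigh(np.cov(Q.T))[1][:,1]; d=d*np.sign(d[1])
        print(f,thr,m.sum(),"dir",round(np.degrees(np.arctan2(d[1],d[0]))-.7,2),"cen",round(np.degrees(np.arctan2(cen[1],cen[0]))-.7,2))
E
```

```text
s8 80 470 dir 148.87 cen 151.61
s8 95 305 dir 148.57 cen 154.4
s8 110 26 dir 148.51 cen 158.93
s9 80 461 dir 148.66 cen 151.78
s9 95 294 dir 150.69 cen 154.64
s9 110 24 dir 149.02 cen 158.7
s10 80 471 dir 149.01 cen 151.61
s10 95 290 dir 150.5 cen 154.72
s10 110 26 dir 148.48 cen 158.91
```

Both cameras put the mark at about 32.3° (target 30°), so θ ≈ 2.05, which is inside the band but low. I'll add a small nudge of about 1.8° to centre it.

```bash
python3 - <<'E'
from h import *
p=pol(28.5,.033,-.031)
plan([*p,.262],28.5,9)
E
```

```text
[0, 0.11, 2.7, 0.06, -0.0, -0.0, 0.003],
[0, 0.12, 2.71, 0.06, -0.0, -0.0, 0.003],
[0, 0.13, 2.7, 0.06, -0.0, -0.0, 0.003],
[0, 0.14, 2.7, 0.05, -0.0, -0.0, 0.003],
[0, 0.15, 2.7, 0.06, -0.0, -0.0, 0.003]

[0, 0.15, 2.71, 0.05, -0.0, -0.0, 0.003],
[0, 0.16, 2.7, 0.06, -0.0, -0.0, 0.003],
[0, 0.17, 2.7, 0.05, -0.0, -0.0, 0.004],
[0, 0.18, 2.71, 0.06, -0.0, -0.0, 0.003],
end [0.6002 0.0192 0.262 ] [-180.     -0.     28.53]
```

Emit:
{"api": "move_arm", "payload": {
  "steps": [
    [0,0.1,2.7,0.05,0,0,0.003],
    [0,0.1,2.7,0.05,0,0,0.003],
    [0,0.15,2.7,0.05,0,0,0.003],
    [0,0.15,2.7,0.05,0,0,0.003],
    [0,0.15,2.7,0.05,0,0,0.003]
  ]
}}

```text
time_s: 20.13
tool_pos: [0.5425, 0.1097, 0.2647]
tool_rot: [-180.0, -0.0, 29.3]
force: [-0.1, 0.9, -0.1]
grip_width: 0.0004
```

Emit:
{"api": "move_arm", "payload": {
  "steps": [
    [0,0.15,2.7,0.05,0,0,0.003],
    [0,0.15,2.7,0.05,0,0,0.003],
    [0,0.15,2.6,0.05,0,0,0.003],
    [0,0.15,2.2,0.05,0,0,0.003],
    [0,0,0,0,0,0,0]
  ]
}}

```text
time_s: 20.55
tool_pos: [0.5982, 0.0185, 0.2625]
tool_rot: [179.8, 0.0, 28.2]
force: [0.1, -1.7, -0.7]
grip_width: 0.0001
```

Emit:
{"api": "move_arm", "payload": {
  "steps": [
    [0,0,0,0,0,0,0],
    [0,0,0,0,0,0,0]
  ]
}}

```text
time_s: 20.72
tool_pos: [0.5964, 0.0255, 0.2623]
tool_rot: [-179.9, 0.0, 28.6]
force: [0.1, 0.7, 0.0]
grip_width: 0.0006
```

```bash
python3 - <<'E'
from h import *
st(); p=pol(28.5,.033,-.031)
plan([*p,.187],28.5,5)
E
```

```text
t 20.7167 pos [0.5964 0.0255 0.2623] rot [-1.7994e+02  1.0000e-02  2.8630e+01] rho,tau mm [ 32.7 -38.3] F [0.1 0.7 0. ] q [-33.  13.  33.  91.  -7.  79. -61.]
[0, 0.01, 0.15, 1.51, -0.0, 0.0, 0.0],
[0, 0.01, 0.15, 1.51, -0.0, 0.0, 0.001],
[0, 0.0, 0.15, 1.5, -0.0, 0.0, 0.0],
[0, 0.01, 0.15, 1.51, -0.001, 0.0, 0.001],
[0, 0.0, 0.14, 1.5, -0.0, 0.0, 0.0]

end [0.6002 0.0192 0.187 ] [-1.800e+02  1.000e-02  2.851e+01]
```

Emit:
{"api": "move_arm", "payload": {
  "steps": [
    [0,0,0,1.5,0,0,0],
    [0,0,0,1.5,0,0,0],
    [0,0,0,1.5,0,0,0],
    [0,0,0,1.5,0,0,0],
    [0,0,0,1.5,0,0,0]
  ]
}}

```text
time_s: 21.13
tool_pos: [0.5962, 0.0268, 0.187]
tool_rot: [-179.9, -0.0, 28.8]
force: [-0.1, -0.7, 0.1]
grip_width: 0.0005
```

Emit:
{"api": "move_arm", "payload": {
  "steps": [
    [0,0,0,0,0,0,0],
    [0,0,0,0,0,0,0],
    [0,0,0,0,0,0,0]
  ]
}}

```text
time_s: 21.38
tool_pos: [0.597, 0.0255, 0.1886]
tool_rot: [-180.0, -0.1, 28.7]
force: [0.3, -0.9, -0.3]
grip_width: 0.0005
```

Emit:
{"api": "move_arm", "payload": {
  "steps": [
    [0,0,0.3,0,0,0,0],
    [0,0,0.3,0,0,0,0],
    [0,0,0.3,0,0,0,0],
    [0,0,0.2,0,0,0,0],
    [0,0,0,0,0,0,0]
  ]
}}

```text
time_s: 21.8
tool_pos: [0.6023, 0.0138, 0.1879]
tool_rot: [180.0, -0.0, 28.5]
force: [-0.7, -0.6, -0.8]
grip_width: 0.0003
```

Emit:
{"api": "move_arm", "payload": {
  "steps": [
    [0,0,0,0,0,0,0],
    [0,0,0,0,0,0,0]
  ]
}}

```text
time_s: 21.97
tool_pos: [0.6019, 0.0148, 0.1875]
tool_rot: [-180.0, -0.0, 28.6]
force: [-0.1, -0.3, 0.9]
grip_width: 0.0007
```

```bash
python3 - <<'E'
from h import *
st()
E
```

```text
t 21.9667 pos [0.6019 0.0148 0.1875] rot [-179.99   -0.     28.57] rho,tau mm [ 32.4 -26.2] F [-0.1 -0.3  0.9] q [-31.  16.  32.  96.  -9.  71. -58.]
```

Emit:
{"api": "move_arm", "payload": {
  "steps": [
    [0,0,0.2,0,0,0,0],
    [0,0,0.2,0,0,0,0],
    [0,0,0.15,0,0,0,0],
    [0,0,0.1,0,0,0,0],
    [0,0,0,0,0,0,0]
  ]
}}

```text
time_s: 22.38
tool_pos: [0.605, 0.0091, 0.1876]
tool_rot: [-180.0, 0.0, 28.6]
force: [-0.3, 0.1, 0.3]
grip_width: 0.0002
```

Emit:
{"api": "move_arm", "payload": {
  "steps": [
    [0,0,0.05,0,0,0,0],
    [0,0,0,0,0,0,0]
  ]
}}

```text
time_s: 22.55
tool_pos: [0.605, 0.009, 0.1875]
tool_rot: [-180.0, 0.0, 28.6]
force: [-1.5, 0.4, 0.7]
grip_width: 0.0001
```

```bash
python3 - <<'E'
from h import *
st(); shot("scene","s18",175,210,60,80,10)
E
```

```text
t 22.55 pos [0.605  0.009  0.1875] rot [-1.7995e+02  2.0000e-02  2.8600e+01] rho,tau mm [ 32.4 -19.7] F [-1.5  0.4  0.7] q [-31.  16.  33.  95.  -9.  71. -57.]
```

View pics/s18.png

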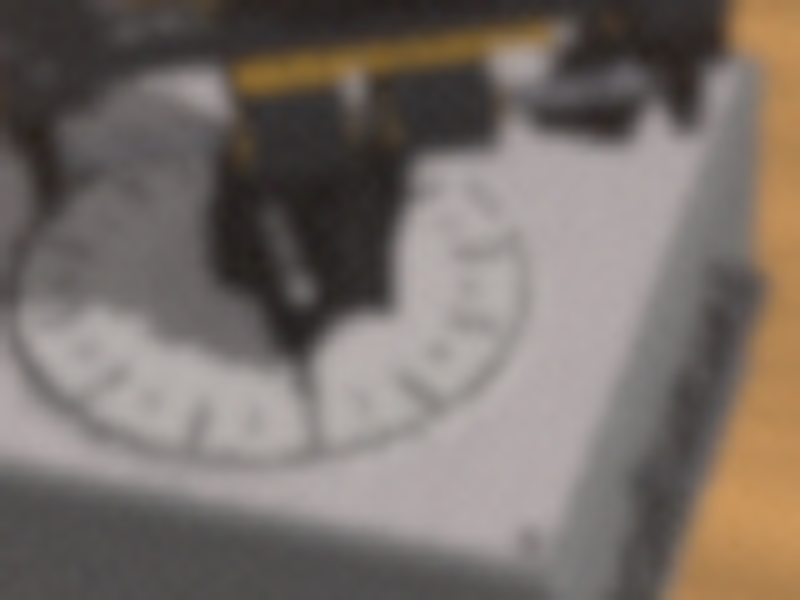

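Emit:
{"api": "move_arm", "payload": {
  "steps": [
    [0,0,0.07,0,0,0,0],
    [0,0,0.07,0,0,0,0],
    [0,0,0,0,0,0,0]
  ]
}}

```text
time_s: 22.85
tool_pos: [0.6061, 0.008, 0.1876]
tool_rot: [-180.0, -0.0, 28.6]
force: [-1.1, 3.3, 0.1]
grip_width: 0.0002
```

```bash
python3 - <<'E'
from h import *
st()
E
```

```text
t 22.85 pos [0.6061 0.008  0.1876] rot [-1.7997e+02 -3.0000e-02  2.8610e+01] rho,tau mm [ 32.8 -18.3] F [-1.1  3.3  0.1] q [-30.  17.  33.  95.  -9.  71. -57.]
```

Measured tau is now −18.3 mm, the pose I wanted. I back off and check again.

Emit:
{"api": "move_arm", "payload": {
  "steps": [
    [0,0,-0.5,0,0,0,0],
    [0,0,-0.7,0,0,0,0],
    [0,0,0,-2.0,0,0,0],
    [0,0,0,-3.0,0,0,0],
    [0,0,0,-3.0,0,0,0]
  ]
}}

```text
time_s: 23.27
tool_pos: [0.5994, 0.018, 0.2676]
tool_rot: [180.0, 0.1, 28.6]
force: [0.3, -0.2, 0.7]
grip_width: 0.0005
```

Emit:
{"api": "move_arm", "payload": {
  "steps": [
    [0,-0.1,-2.7,0,0,0,0],
    [0,-0.1,-2.7,0,0,0,0],
    [0,-0.1,-2.7,0,0,0,0],
    [0,-0.1,-2.7,0,0,0,0],
    [0,-0.1,-2.7,0,0,0,0]
  ]
}}

```text
time_s: 23.68
tool_pos: [0.5305, 0.135, 0.2677]
tool_rot: [180.0, -0.1, 28.6]
force: [-0.0, 1.3, -0.6]
grip_width: 0.0006
```

Emit:
{"api": "move_arm", "payload": {
  "steps": [
    [0,-0.1,-2.7,0,0,0,0],
    [0,-0.1,-2.7,0,0,0,0],
    [0,-0.1,-2.7,0,0,0,0],
    [0,-0.1,-2.0,0,0,0,0],
    [0,0,0,0,0,0,0]
  ]
}}

```text
time_s: 24.1
tool_pos: [0.4766, 0.2259, 0.2675]
tool_rot: [-179.9, -0.0, 29.0]
force: [-0.0, 1.0, -0.6]
grip_width: 0.0003
```

```bash
python3 - <<'E'
from h import *
st()
for n,thr in(("top",100),("top",130),("top",160),("scene",85),("scene",75)):
    c=cam(n); g=cv2.cvtColor(c["img"],cv2.COLOR_RGB2GRAY); k=8
    b=cv2.resize(g,None,fx=k,fy=k,interpolation=cv2.INTER_CUBIC)
    v,u=np.mgrid[0:b.shape[0],0:b.shape[1]]
    x0,x1=(240,280) if n=="top" else (225,250); y0,y1=(140,175) if n=="top" else (180,215)
    sl=np.s_[y0*k:y1*k,x0*k:x1*k]
    P=onplane(c,(u[sl]+.5)/k-.5,(v[sl]+.5)/k-.5,.175)[...,:2]-AX; t=np.radians(30.7)
    r=P@[np.cos(t),np.sin(t)]; w=P@[-np.sin(t),np.cos(t)]
    m=(r>.016)&(r<.036)&(abs(w)<.005)&(b[sl]>thr); Q=P[m]; cen=Q.mean(0); d=np.linalg.eigh(np.cov(Q.T))[1][:,1]
    d=d*np.sign(d[0]); print(n,thr,len(Q),"dir",round(np.degrees(np.arctan2(d[1],d[0]))-.7,2),"cen",round(np.degrees(np.arctan2(cen[1],cen[0]))-.7,2),np.hypot(*cen).round(4))
shot("top","t19",120,180,120,160,5); shot("scene","s19",160,180,100,130,6)
E
```

```text
t 24.1 pos [0.4766 0.2259 0.2675] rot [-1.7988e+02 -2.0000e-02  2.9020e+01] rho,tau mm [  25.5 -271.5] F [-0.   1.  -0.6] q [-49.   3.  22. 100.  -1.  78. -88.]
top 100 721 dir 30.45 cen 30.32 0.026
top 130 524 dir 30.24 cen 30.3 0.0259
top 160 283 dir 30.08 cen 30.3 0.0256
scene 85 767 dir 31.04 cen 29.63 0.0262
scene 75 953 dir 31.59 cen 29.69 0.0263
```

View pics/t19.png

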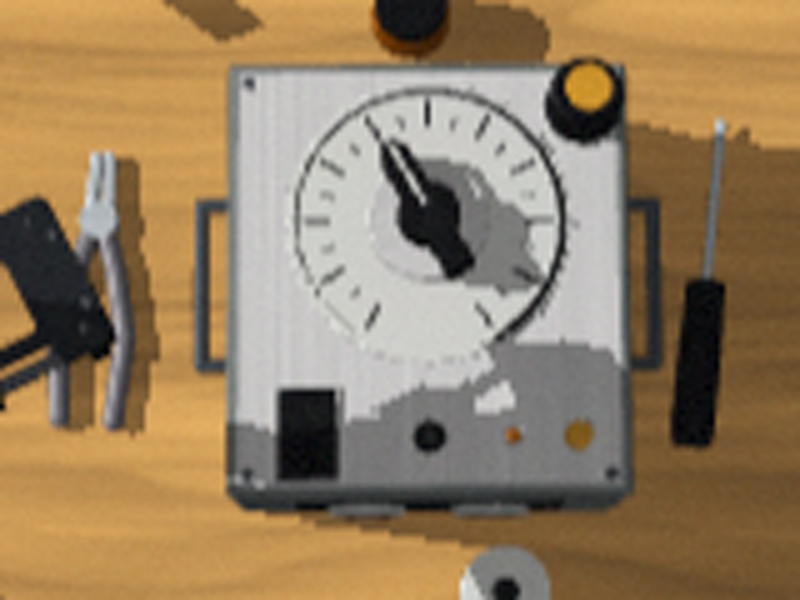

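View pics/s19.png

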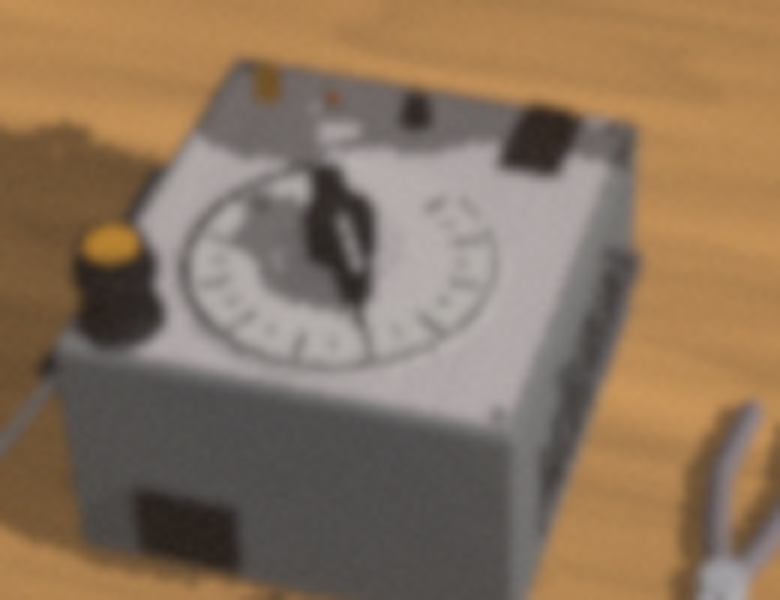

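The index mark now reads 29.7–30.4°, against 30° for the 40 line. The rocker is level, the lamp holder is at the same pixel as at the start, at (588,88), and the arm is clear. I hand the job in.

```bash
python3 -c "
from cell import job; print(job.sign_off())"
```

```text
the job is handed in; nothing more can be done
None
```

I carried out the start-up in the required order and handed the job in at about 24 s; sign-off reported no verdict.

1. **Dial to zero:** with closed fingertips I pushed the dial anticlockwise along its arc at about 3–4 N. At the zero stop the push rose to about 7 N with no further movement.
2. **Switch on:** I pressed the rocker's far half straight down. It bottomed with the fingertip 144.8 mm above the bench (144.5 expected), at up to about 13 N.
3. **Dial up to 40:** I pushed it clockwise, looked, and found it slightly short at about 2.05 rad. I then added one small nudge.

**Last checks:**
- **Dial:** the index mark's position reads 30.3° from the top camera and 29.7° from the scene camera, against 30° for the 40 line. That is about 2.09 rad, so the dial should be within about 0.02 rad of target.
- **Disagreement:** the direction fitted along the mark in the scene camera read 31–31.6°, about 1° more. That is still inside the allowed range.
- **Zero reading:** it was coarse, with most camera fits between 148° and 155° for a true 150°. I relied mainly on the rise in force at the stop.
- **Rocker:** in the pictures it looks level, and the shadow of its raised half is gone.
- **Things lying about:** the objects in view look unmoved by eye, though I did not measure their shifts. The wrench and the offcut were outside my last pictures.
- **Arm:** clear of everything at the end.

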